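# Find and mark the rubbing spot of a spin-coater rotor

### The arm

A 6-joint arm with a two-finger parallel gripper is mounted at the origin on the work surface. World frame = base frame: x ahead of the robot, y to its left, z up, the work surface at z = 0. Lengths are in m, angles in rad, forces in N, time in s.
With the tool pointing down it reaches from about 0.375 to 0.75 m from the base axis. Payload 9 kg.
Tool frame: the origin (TCP) lies between the finger pads; the fingertips stand env.tips_ahead ahead of it and the grasp point (between the pads) lies 8 mm behind it (env.tips_ahead is the distance from the TCP to the fingertips, in m); z points along the fingers, y is the direction in which the jaws open and shut (so a half turn about z gives the same grasp; the last joint's range is limited). The gripper opens to 85 mm and grips with 20 to 120 N. Pads are 22 mm wide; open, the fingers measure 114 mm over their backs; the gripper's body (76 mm by 85 mm) begins 54 mm behind the grasp point. The pads swing forward as they close: fully open they stand 13 mm farther back than shut.
Start: joints at [-1.418, 0.104, 0.097, 1.564, 0, 1.353], TCP at [0.217, -0.559, 0.242] pointing down, gripper open.
Joint ranges: [-2.99, 2.99], [-0.84, 1.86], [-1.1, 1.16], [-1.84, 2.11], [-1.51, 1.56], [-3.14, 3.14]. Speed limits (rad/s): [2.22, 2.22, 2.57, 3.14, 3.14, 3.14].

### API

Orientations are given as a unit quaternion [x, y, z, w].
In Python, from cell import env gives the robot as it stands. The module is installed in compiled form; this text tells all that it offers.
- The arm moves only by the tool jog_arm, never from a script. Its argument "targets" is a list of rows, each an object of numbers: "wx", "wy", "wz": the turn, a rotation vector about the tool's x, y, z in degrees; "tx", "ty", "tz": the shift along the tool's x, y, z in m; "grip": the finger opening in m, from 0 to 0.0854. In form: [{"wx": .., "wy": .., "wz": .., "tx": .., "ty": .., "tz": .., "grip": ..}, ...]. A call has 1 to 20 rows; each row shifts and turns the pose as measured when the row begins, along the tool's axes as they then stand; what a row does not reach is not made up. A row lasts 1/10 s, in which the tool goes at most 50 mm and 8.59 degrees, less where a joint would pass 70% of its speed; a pose out of reach is approached as far as the arm can. A call with a gripper value outside its range is refused whole. The fingers move at their own pace and stop on an object; "squeeze" is the grip in N (left out, the last holds). Time passes only in rows, so rows that do not move let the fingers close. It gives the time, the measured TCP pose, the force and the opening at its end, in the units of the state.
- env.state(): the state, without advancing time (a new reading comes with each control period).
- env.grab_frame(name): name is "scene" or "side" or "wrist"; returns a dict with "frame" (480x640x3 uint8, red, green, blue), "z_map" (480x640 float32, m along the optical axis (not along the pixel's ray), 0 where there is no reading), "camera_matrix" (3x3 intrinsics, pixels), "world_from_camera" (4x4, takes a point from camera to world coordinates). Camera axes: x right, y up, looking along -z (the intrinsics and any distortion apply to the point x, -y, -z); pixel columns grow to the right and rows downward; lengths in m; the calibration is good to about 2 mm. A picture is of the moment at which its call begins.
- env.hand_in(): hands the job in, once; it reports no verdict.
The state is a dict: "clock": time; "q": joint angles; "joint_velocities": joint speeds; "tau": joint torques, N m; "position": TCP position; "ee_rot": TCP orientation; "wrist_force": force on the tool from outside, world axes, zero at the start; "moment": the same for the moment, N m; "grip_width": finger opening in m.
Only numpy, scipy, OpenCV 4.12 (cv2) and the standard library are available. Lean on these libraries where they do the work, as an engineer would, in place of code of your own. Each camera call takes 0.05 s, during which the arm holds its last target. There are 200 camera calls.

### The job

The spin coater's rotor rubs on its orange pad somewhere in its turn: turn it gently by the black crank knob, feel for where the drag rises, and leave it standing with the tightest spot at the pad. Then let go and mark the spot: gently stand the red marker on the rotor's rim right beside the orange pad, without turning the rotor away again. Leave everything else on the bench where it is.

Things in the scene. Friction and masses are not known exactly. Their poses are not given: they have to be found in the camera images.
- spinner: round grey base of a spin module (cover off), 260 mm dia, 30 mm high, fixed to the bench; origin on the rotor's axis at bench level, z up; x axis points from the axis to the orange pad, which sits on a blue bracket (44 wide, 34 deep, 52 high, its middle 134 mm from the axis). A grey connector block (22 mm high, out to 150 mm from the axis) is on the opposite side.
- rotor: aluminium rotor disc, 200 mm dia, 14 thick, flat upper face 60 above the bench, low black chuck (60 dia, 6 high) at its centre. Turns both ways without end about the vertical axis through its origin (at bench level); x axis points to the crank knob. Takes about 1 N at the knob to turn, except where a swollen place of the rim rubs on the orange pad. Friction keeps it wherever it is left.
- knob_mid (a point): middle of the upright black crank knob on the rotor: a round knob 24 mm dia spinning freely on its own pin (take it with 15 to 25 N a finger, not more), 65 mm from the rotor's axis, underside 64 and top 110 mm above the bench; this point is on its centre line, 90 above the bench. At the start the knob is within 30 degrees of the pad's direction.
- axis_top (a point): point on the rotor's axis at the height of its upper face (60 mm above the bench). The swollen place of the rim (about 2 mm, it cannot be seen) is anywhere on the rim except within 65 degrees of the knob, and at the start it is not at the pad.
- bracket: the blue bracket fixed to the spinner base, with the orange sprung pad at its top; origin and axes as the spinner's
- pad (a point): face of the orange sprung pad (30 wide, 12 high) at the rotor's rim, 100 mm from the axis, 53 mm above the bench; point fixed to the base. Pad and bracket do not rise above the rotor's upper face. Where the swollen place of the rim meets the pad, the drag rises smoothly, from 20 degrees before the tightest position, to some 8 to 15 N at the knob and falls again, in both directions.
- mark_spot (a point): point on the rotor's upper face right beside the orange pad, 20 mm in from the rim (80 mm from the axis), 60 mm above the bench, where the marker belongs. It stays beside the pad when the rotor turns.
- marker_red: red marker peg standing on the bench: steel foot 28 mm dia x 8 mm, above it a red grip 24 mm dia up to 42 mm height, 90 g; origin under its centre, z up
- marker_blue: blue marker peg, same shape as the red one; not needed, leave it alone
- solvent: amber solvent bottle with white cap, 68 dia x 170 tall, origin under its centre; leave it alone
- wafer_tray: white plastic tray with dividers, 160 x 130 x 35, origin under its centre; leave it alone
- beaker: glass beaker, 70 dia x 90 tall, origin under its centre; leave it alone
- hexdriver: screwdriver with yellow handle lying flat; leave it alone
- resist: amber jar with black cap, 56 dia x 120 tall, origin under its centre; leave it alone
- dish: shallow glass dish, 100 dia x 18 tall, origin under its centre; leave it alone
Not all that is in view belongs to the job. There is more than one size of the marker_red; the one meant has the size given above.

How it is judged:
By the outcome, as a careful person would: the job done as asked, in the order asked, and still so for the second after the job is handed in, with the robot touching nothing.
It also fails if it takes over 72 s, if anything falls off the work surface, if the arm or the gripper's body presses on something with over 40 N, if the wrist force passes 120 N, or if a joint passes its speed limit or range.

## Working session

There is one attempt and no reset: what is moved stays moved. The work goes in short steps, Python scripts to look and compute and a tool call to move; the robot and the scene stay as the last step left them, time stands still between calls to the robot, and variables do not carry over. Pictures are saved under pics/ and viewed, about 8 in all and at most 12, crops included, and the job is handed in when it is done.

Besides the shell and the picture viewer there is one more tool, called after "Request:" by a JSON object that holds its "fn" and its "kwargs", one argument or row to a line. jog_arm: Moves the arm, as the interface text tells. Its arguments: {"type":"object","properties":{"targets":{"type":"array","items":{"type":"object","properties":{"wx":{"type":"number"},"wy":{"type":"number"},"wz":{"type":"number"},"tx":{"type":"number"},"ty":{"type":"number"},"tz":{"type":"number"},"grip":{"type":"number"}}}},"squeeze":{"type":"number"}},"required":["targets"]}

```bash
mkdir -p pics
cat > h.py <<'E'
import numpy as np, cv2
from cell import env
def grab(n):
    d=env.grab_frame(n); return d["frame"],d["z_map"],np.array(d["camera_matrix"]),np.array(d["world_from_camera"])
def ray(u,v,K,T):
    d=np.array([(u-K[0,2])/K[0,0],-(v-K[1,2])/K[1,1],-1.0])
    return T[:3,3],T[:3,:3]@d
def onplane(u,v,K,T,z):
    o,d=ray(u,v,K,T); return o+d*(z-o[2])/d[2]
def depthpt(u,v,Z,K,T):
    o,d=ray(u,v,K,T); return o+d*Z[int(v),int(u)]
def cloud(Z,K,T):
    v,u=np.mgrid[0:480,0:640]
    d=np.stack([(u-K[0,2])/K[0,0],-(v-K[1,2])/K[1,1],-np.ones(u.shape)],-1)*Z[...,None]
    return d@T[:3,:3].T+T[:3,3]
def save(n,im): cv2.imwrite("pics/%s.png"%n,cv2.cvtColor(im,cv2.COLOR_RGB2BGR))
E
python3 - <<'E'
from h import *
for n in ["scene","side","wrist"]:
    f,Z,K,T=grab(n); save(n+"0",f); print(n,K.round(1).tolist(),T.round(3).tolist())
print(env.state(),env.tips_ahead)
E
```

```text
scene [[437.5, 0.0, 325.8], [0.0, 437.5, 244.6], [0.0, 0.0, 1.0]] [[-0.159, -0.667, 0.728, 1.345], [0.987, -0.117, 0.108, 0.076], [0.013, 0.736, 0.677, 0.815], [0.0, 0.0, 0.0, 1.0]]
side [[541.9, 0.0, 316.8], [0.0, 541.9, 241.9], [0.0, 0.0, 1.0]] [[0.998, 0.041, -0.054, 0.518], [-0.067, 0.746, -0.663, -0.828], [0.013, 0.665, 0.747, 1.023], [0.0, 0.0, 0.0, 1.0]]
wrist [[401.4, 0.0, 317.0], [0.0, 401.4, 240.0], [0.0, 0.0, 1.0]] [[0.363, 0.893, 0.264, 0.283], [-0.932, 0.349, 0.102, -0.534], [-0.001, -0.283, 0.959, 0.373], [0.0, 0.0, 0.0, 1.0]]
{'clock': 0.15, 'q': array([-1.41772888e+00,  1.04578706e-01,  9.66648369e-02,  1.56386875e+00,
        3.89777368e-05,  1.35308791e+00]), 'joint_velocities': array([-5.76224169e-04, -2.07103031e-03,  3.66841585e-03, -8.85430284e-05,
       -1.99466855e-04, -6.09953960e-04]), 'tau': array([ 3.46810128e-03, -5.57360387e+01,  5.04005277e+01,  1.25496290e-02,
       -2.40904546e-04,  1.59727472e-05]), 'position': array([ 0.21738362, -0.55899752,  0.24170055]), 'ee_rot': array([ 9.82864701e-01,  1.84327797e-01,  3.54146915e-05, -4.92260557e-04]), 'wrist_force': array([ 0.30720598, -0.21287712, -0.3675753 ]), 'moment': array([0.03207049, 0.02332356, 0.01679341]), 'grip_width': 0.08527338724489342} 0.011
```

View pics/scene0.png

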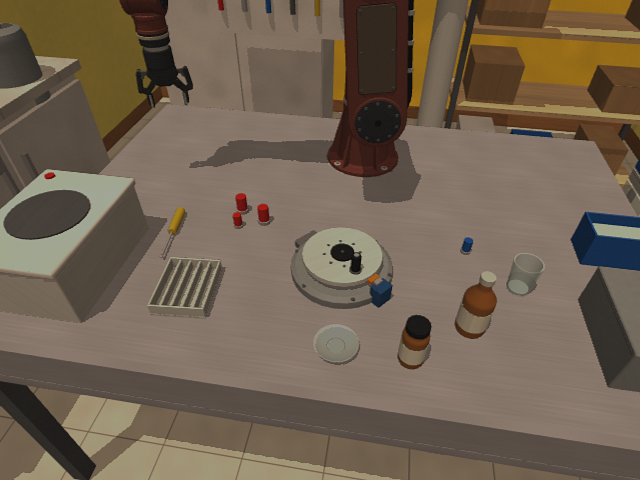

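View pics/side0.png

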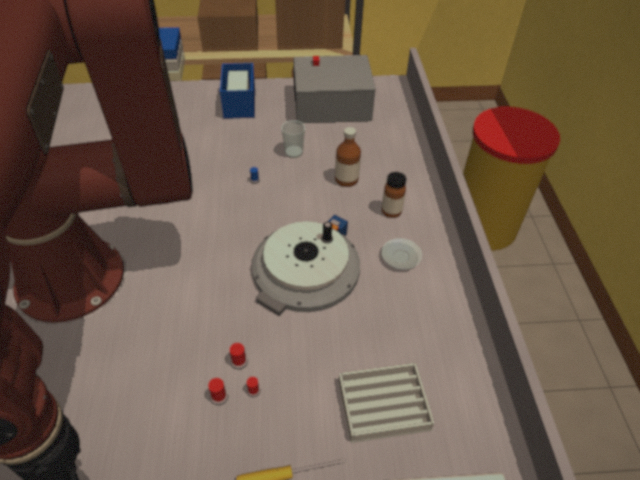

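Scene view: there are three red pegs at (241,203), (238,219) and (263,214). In the side view they are at (217,390), (253,385) and (238,354). The rotor is at about (342,255), the knob at (356,262) and the pad and bracket at (378,288). The third peg at scene (238,219) is clearly smaller, so I'll measure all three.

Run:
```python
from h import *
crops=[]
for n in ["scene","side"]:
    f,Z,K,T=grab(n); P=cloud(Z,K,T); hsv=cv2.cvtColor(f,cv2.COLOR_RGB2HSV)
    ok=(Z>0)&(P[...,0]>.15)&(P[...,0]<.9)&(abs(P[...,1])<.6)
    red=(((hsv[...,0]<5)|(hsv[...,0]>175))&(hsv[...,1]>200)&(hsv[...,2]>90)&ok&(P[...,2]<.1)).astype(np.uint8)
    c,l,s,_=cv2.connectedComponentsWithStats(red)
    for i in range(1,c):
        if s[i,4]<25: continue
        p=P[l==i]; top=p[p[:,2]>np.percentile(p[:,2],95)-.004]
        print(n,"red",s[i].tolist(),"zmax %.4f zmin %.4f"%(np.percentile(p[:,2],97),p[:,2].min()),"top",((top.min(0)+top.max(0))/2).round(4),"ext",np.ptp(top,axis=0).round(4))
    # rotor: points at height ~60mm
    m=ok&(abs(P[...,2]-.06)<.006)&(hsv[...,1]<70)&(hsv[...,2]>120)
    m=m.astype(np.uint8); c,l,s,_=cv2.connectedComponentsWithStats(m); i=1+s[1:,4].argmax()
    cn=max(cv2.findContours((l==i).astype(np.uint8),0,1)[0],key=len)
    hp=cv2.convexHull(cn)[:,0]; el=cv2.fitEllipse(cv2.convexHull(cn))
    print(n,"rotor z",np.median(P[l==i][:,2]).round(4),s[i].tolist(),el)
    # circle fit of hull pts on z=.06
    q=np.array([onplane(u,v,K,T,.06) for u,v in hp])
    A=np.c_[2*q[:,:2],np.ones(len(q))]; b=(q[:,:2]**2).sum(1); x=np.linalg.lstsq(A,b,rcond=None)[0]
    cen=x[:2]; print(n,"centre",cen.round(4),"R",np.sqrt(x[2]+cen@cen).round(4))
    near=ok&(np.hypot(P[...,0]-cen[0],P[...,1]-cen[1])<.17)
    kn=near&(P[...,2]>.072)&(P[...,2]<.125)&(hsv[...,2]<90)
    p=P[kn]; t=p[p[:,2]>np.percentile(p[:,2],97)-.005]
    print(n,"knob",len(p),"ztop",np.percentile(p[:,2],97).round(4),"topmid",((t.min(0)+t.max(0))/2).round(4),"ext",np.ptp(t,axis=0).round(4))
    for nm,h0,h1 in [("orange",5,22),("blue",100,125)]:
        mm=near&(hsv[...,0]>=h0)&(hsv[...,0]<=h1)&(hsv[...,1]>130)&(hsv[...,2]>60)
        p=P[mm]
        if len(p): print(n,nm,len(p),p.mean(0).round(4),"zmax",p[:,2].max().round(4)); d=p.mean(0)[:2]-cen; print("  angle",np.degrees(np.arctan2(d[1],d[0])).round(1),"r",np.hypot(*d).round(4))
    bx=(200,170,220,150) if n=="scene" else (190,200,220,220)
    crops.append(cv2.resize(f[bx[1]:bx[1]+bx[3],bx[0]:bx[0]+bx[2]],None,fx=3,fy=3,interpolation=2)[:450])
save("crop1",crops[0])
```

```text
scene red [236, 194, 10, 17, 127] zmax 0.0583 zmin 0.0142 top [ 0.3706 -0.3219  0.0568] ext [0.0258 0.0259 0.0053]
scene red [258, 204, 10, 18, 140] zmax 0.0590 zmin 0.0132 top [ 0.4063 -0.2468  0.0569] ext [0.0298 0.0248 0.0054]
scene red [234, 213, 7, 13, 74] zmax 0.0451 zmin 0.0125 top [ 0.4375 -0.3119  0.0442] ext [0.0187 0.0178 0.0054]
scene rotor z 0.0612 [302, 227, 80, 57, 2853] ((341.6486511230469, 254.9326934814453), (55.65482711791992, 79.81417083740234), 92.7470932006836)
scene centre [ 0.5581 -0.0011] R 0.0997
scene knob 149 ztop 0.1122 topmid [0.6123 0.0369 0.1102] ext [0.0219 0.0213 0.0058]
scene orange 74 [0.6297 0.082  0.0584] zmax 0.0629
  angle 49.2 r 0.1097
scene blue 143 [0.6476 0.1055 0.0529] zmax 0.0577
  angle 50.0 r 0.1392
side red [232, 345, 12, 19, 107] zmax 0.0570 zmin 0.0217 top [ 0.4064 -0.252   0.0551] ext [0.0201 0.0226 0.0048]
side red [249, 379, 8, 13, 58] zmax 0.0437 zmin 0.0172 top [ 0.4375 -0.3216  0.0425] ext [0.0136 0.0143 0.006 ]
side red [211, 380, 13, 20, 113] zmax 0.0572 zmin 0.0188 top [ 0.3691 -0.3288  0.0554] ext [0.0217 0.0226 0.0053]
side rotor z 0.0595 [263, 221, 85, 67, 3784] ((305.4427185058594, 253.85855102539062), (66.1179428100586, 85.03670501708984), 90.61332702636719)
side centre [ 0.5588 -0.0042] R 0.1004
side knob 114 ztop 0.1105 topmid [0.6107 0.0333 0.1092] ext [0.0195 0.0197 0.0072]
side orange 28 [0.6329 0.0733 0.0602] zmax 0.1075
  angle 46.3 r 0.1072
side blue 45 [0.6542 0.0926 0.0489] zmax 0.0557
  angle 45.4 r 0.1359
```

View pics/crop1.png

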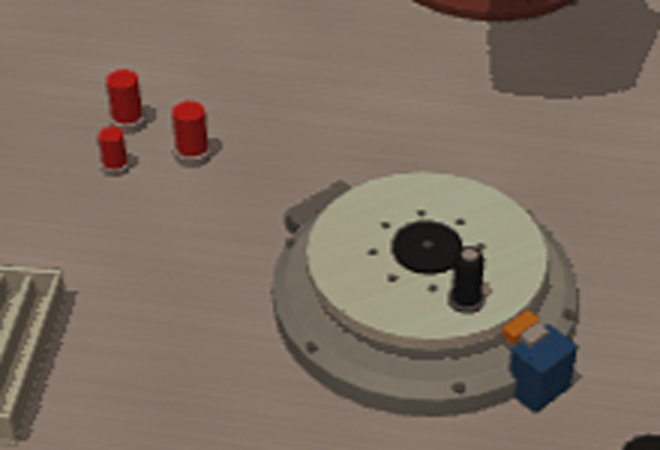

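Pegs by size:
- **Scene (238,219), side (253,385):** about 43–45 mm high and roughly 22 mm wide, which fits the 42 mm marker.
- **Scene (241,203) and (263,214):** about 58 mm high, so these are larger decoys.

I'll move over the pegs, then over the rotor, for close wrist views.

Request:
{"fn": "jog_arm", "kwargs": {
  "targets": [
    {"tx":0.037,"ty":-0.018},
    {"tx":0.037,"ty":-0.018},
    {"tx":0.037,"ty":-0.018},
    {"tx":0.037,"ty":-0.018},
    {"tx":0.037,"ty":-0.018},
    {"tx":0.037,"ty":-0.018},
    {"tx":0.037,"ty":-0.018},
    {"tx":0.037,"ty":-0.018},
    {}
  ]
}}

```text
$.targets[0]: bad value
```

```bash
cat > reds.py <<'E'
from h import *
def reds(tag):
    f,Z,K,T=grab("wrist"); P=cloud(Z,K,T); hsv=cv2.cvtColor(f,cv2.COLOR_RGB2HSV); save(tag,f)
    red=(((hsv[...,0]<5)|(hsv[...,0]>175))&(hsv[...,1]>180)&(hsv[...,2]>70)&(Z>0)&(P[...,2]<.1)&(P[...,0]>.25)).astype(np.uint8)
    c,l,s,_=cv2.connectedComponentsWithStats(red)
    for i in range(1,c):
        if s[i,4]<150: continue
        p=P[l==i]; zt=np.percentile(p[:,2],95); m=((l==i)&(P[...,2]>zt-.003)).astype(np.uint8)
        cn=max(cv2.findContours(m,0,1)[0],key=len); (u,v),r=cv2.minEnclosingCircle(cn)
        M=cv2.moments(m,True); u,v=M["m10"]/M["m00"],M["m01"]/M["m00"]
        print("red",s[i].tolist(),"ztop %.4f"%zt,"px",round(u),round(v),"c",onplane(u,v,K,T,zt).round(4),"dia",(2*r*Z[int(v),int(u)]/K[0,0]).round(4),"area-dia",(2*np.sqrt(M["m00"]/np.pi)*Z[int(v),int(u)]/K[0,0]).round(4))
    s=env.state(); print(s["clock"],s["position"].round(4),s["ee_rot"].round(4),s["q"].round(3),s["wrist_force"].round(2))
E
python3 -c "
from reds import *
reds('w1')"
```

```text
0.3 [ 0.2174 -0.5591  0.2421] [ 9.829e-01  1.843e-01  0.000e+00 -2.000e-04] [-1.418  0.104  0.097  1.564  0.     1.353] [-0.34  0.54  1.26]
```

View pics/w1.png

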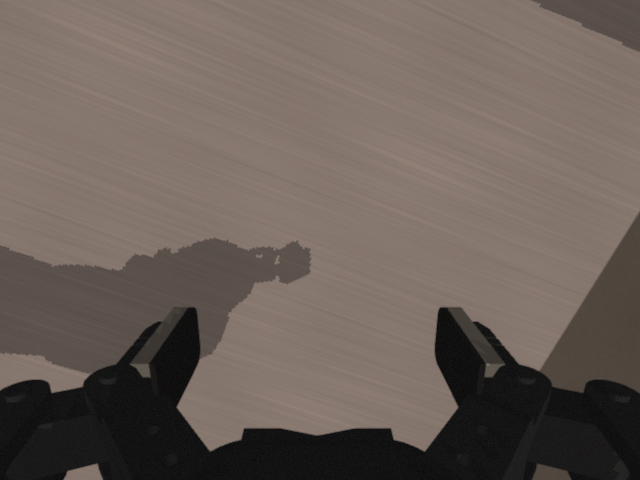

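That picture was wasted: rows need every field, so the move was refused. It shows only bare bench and the fingers at (180,340) and (460,340).

Request:
{"fn": "jog_arm", "kwargs": {
  "targets": [
    {"wx":0,"wy":0,"wz":0,"tx":0.035,"ty":-0.018,"tz":0,"grip":0.08},
    {"wx":0,"wy":0,"wz":0,"tx":0.035,"ty":-0.018,"tz":0,"grip":0.08},
    {"wx":0,"wy":0,"wz":0,"tx":0.035,"ty":-0.018,"tz":0,"grip":0.08},
    {"wx":0,"wy":0,"wz":0,"tx":0.035,"ty":-0.018,"tz":0,"grip":0.08},
    {"wx":0,"wy":0,"wz":0,"tx":0.035,"ty":-0.018,"tz":0,"grip":0.08},
    {"wx":0,"wy":0,"wz":0,"tx":0.035,"ty":-0.018,"tz":0,"grip":0.08},
    {"wx":0,"wy":0,"wz":0,"tx":0,"ty":0,"tz":0,"grip":0.08}
  ]
}}

```text
clock: 1.0
position: [0.3782, -0.3767, 0.2409]
ee_rot: [0.983, 0.182, 0.0, -0.001]
wrist_force: [-1.0, -0.7, 0.3]
grip_width: 0.0802
```

```bash
python3 -c "
from reds import *
reds('w2')"
```

```text
red [151, 102, 55, 41, 1641] ztop 0.0563 px 171 122 c [ 0.404  -0.2485  0.0563] dia 0.0327 area-dia 0.0309
red [256, 102, 31, 30, 722] ztop 0.0432 px 270 116 c [ 0.4347 -0.3155  0.0432] dia 0.0238 area-dia 0.0233
red [232, 179, 42, 43, 1351] ztop 0.0562 px 251 203 c [ 0.3667 -0.3242  0.0562] dia 0.0308 area-dia 0.0301
1.05 [ 0.3772 -0.3781  0.2408] [ 9.833e-01  1.820e-01 -1.000e-04 -2.000e-04] [-1.032 -0.097 -0.107  1.561 -0.     1.744] [0.05 0.67 0.27]
```

View pics/w2.png

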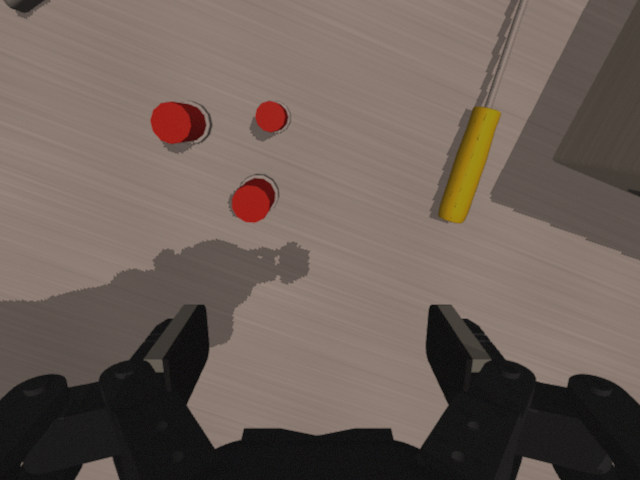

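The wrist view agrees: the peg at (270,116) is 43 mm high and 24 mm across, so it is the marker meant. The other two, at (171,122) and (251,203), are 56 mm high and 31 mm across. Next I'll view the rotor from above.

Request:
{"fn": "jog_arm", "kwargs": {
  "targets": [
    {"wx":0,"wy":0,"wz":0,"tx":0.026,"ty":-0.03,"tz":0,"grip":0.05},
    {"wx":0,"wy":0,"wz":0,"tx":0.026,"ty":-0.03,"tz":0,"grip":0.05},
    {"wx":0,"wy":0,"wz":0,"tx":0.026,"ty":-0.03,"tz":0,"grip":0.05},
    {"wx":0,"wy":0,"wz":0,"tx":0.026,"ty":-0.03,"tz":0,"grip":0.05},
    {"wx":0,"wy":0,"wz":0,"tx":0.026,"ty":-0.03,"tz":0,"grip":0.05},
    {"wx":0,"wy":0,"wz":0,"tx":0.026,"ty":-0.03,"tz":0,"grip":0.05},
    {"wx":0,"wy":0,"wz":0,"tx":0.026,"ty":-0.03,"tz":0,"grip":0.05},
    {"wx":0,"wy":0,"wz":0,"tx":0.026,"ty":-0.03,"tz":0,"grip":0.05},
    {"wx":0,"wy":0,"wz":0,"tx":0.026,"ty":-0.03,"tz":0,"grip":0.05},
    {"wx":0,"wy":0,"wz":0,"tx":0,"ty":0,"tz":0,"grip":0.05}
  ]
}}

```text
clock: 2.05
position: [0.5021, -0.04, 0.2394]
ee_rot: [0.984, 0.176, -0.0, 0.001]
wrist_force: [0.2, -0.1, -0.5]
grip_width: 0.0497
```

```bash
cat > rot.py <<'E'
from h import *
def circ(q):
    A=np.c_[2*q[:,:2],np.ones(len(q))]; x=np.linalg.lstsq(A,(q[:,:2]**2).sum(1),rcond=None)[0]
    return x[:2],np.sqrt(x[2]+x[:2]@x[:2])
def rot(tag,cen=(.5583,-.0025)):
    f,Z,K,T=grab("wrist"); P=cloud(Z,K,T); hsv=cv2.cvtColor(f,cv2.COLOR_RGB2HSV); save(tag,f)
    rr=np.hypot(P[...,0]-cen[0],P[...,1]-cen[1]); ok=(Z>0)&(rr<.17)
    m=(ok&(abs(P[...,2]-.06)<.006)&(rr<.108)&(hsv[...,1]<80)&(hsv[...,2]>110)).astype(np.uint8)
    m=cv2.morphologyEx(m,cv2.MORPH_OPEN,np.ones((3,3),np.uint8))
    cn=max(cv2.findContours(m,0,1)[0],key=len)[:,0]
    zt=np.median(P[m>0][:,2]); q=np.array([onplane(u,v,K,T,zt) for u,v in cn])
    q=q[(cn[:,0]>3)&(cn[:,0]<636)&(cn[:,1]>3)&(cn[:,1]<470)]
    for _ in range(6):
        c,R=circ(q); e=abs(np.hypot(*(q[:,:2]-c).T)-R); q=q[e<max(.0015,np.percentile(e,80))] if e.max()>.0015 else q
    print("rotor z %.4f"%zt,"centre",c.round(4),"R",R.round(4),len(q))
    def rep(nm,mask,zlo=None):
        k,l,s,_=cv2.connectedComponentsWithStats(mask.astype(np.uint8))
        if k<2: print(nm,"none"); return
        i=1+s[1:,4].argmax(); z=np.percentile(P[l==i][:,2],90)
        t=((l==i)&(P[...,2]>z-.004)).astype(np.uint8); M=cv2.moments(t,True); u,v=M["m10"]/M["m00"],M["m01"]/M["m00"]
        p=onplane(u,v,K,T,z); d=p[:2]-c
        box=cv2.minAreaRect(max(cv2.findContours(t,0,1)[0],key=len))
        print(nm,"px",round(u),round(v),"p",p.round(4),"ang %.1f r %.4f"%(np.degrees(np.arctan2(d[1],d[0])),np.hypot(*d)),"size",(np.array(box[1])*Z[int(v),int(u)]/K[0,0]).round(4))
    rep("knob",ok&(P[...,2]>.1)&(P[...,2]<.12)&(hsv[...,2]<140))
    rep("orange",ok&(hsv[...,0]>=5)&(hsv[...,0]<=20)&(hsv[...,1]>150)&(hsv[...,2]>80))
    rep("blue",ok&(hsv[...,0]>=95)&(hsv[...,0]<=125)&(hsv[...,1]>110)&(P[...,2]>.03))
    rep("chuck",ok&(hsv[...,2]<70)&(abs(P[...,2]-.066)<.006)&(np.hypot(P[...,0]-c[0],P[...,1]-c[1])<.04))
    s=env.state(); print(s["clock"],s["position"].round(4),s["ee_rot"].round(4),s["q"].round(3),s["wrist_force"].round(2))
E
python3 -c "
from rot import *
rot('w3')"
```

```text
rotor z 0.0601 centre [ 0.5579 -0.0011] R 0.0988 485
knob px 257 20 p [0.6095 0.0365 0.1108] ang 36.1 r 0.0638 size [0.0239 0.0227]
orange px 202 3 p [0.6142 0.0854 0.0597] ang 56.9 r 0.1032 size [0.0062 0.0138]
blue px 189 0 p [0.616  0.1024 0.036 ] ang 60.7 r 0.1186 size [0.0007 0.003 ]
chuck px 292 127 p [ 0.5584 -0.0006  0.0671] ang 44.9 r 0.0007 size [0.0598 0.0576]
2.1 [ 0.5017 -0.0417  0.2393] [ 9.845e-01  1.752e-01 -4.000e-04  1.700e-03] [-0.341 -0.192 -0.196  1.566 -0.003  2.448] [ 0.49 -0.85 -0.44]
```

View pics/w3.png

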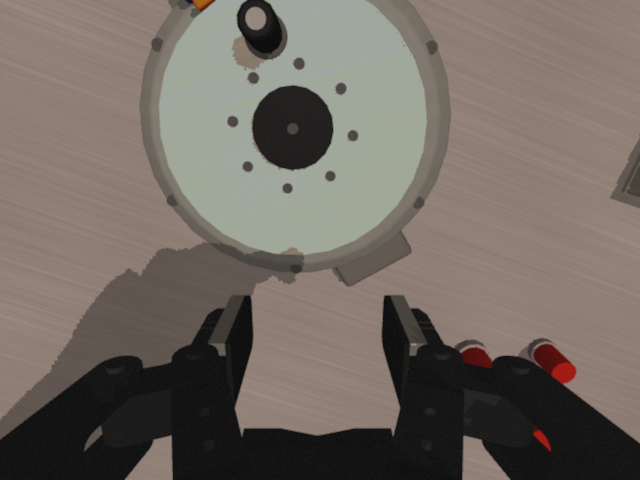

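The rotor fits a circle at (0.558,-0.001), R 99 mm, and the chuck agrees. The knob top is at px (257,20), 36° in the world frame. The pad is cut off at the top of the image, so I'll move above the knob and measure the pad there.

Request:
{"fn": "jog_arm", "kwargs": {
  "targets": [
    {"wx":0,"wy":0,"wz":0,"tx":0.032,"ty":-0.009,"tz":0,"grip":0.05},
    {"wx":0,"wy":0,"wz":0,"tx":0.032,"ty":-0.009,"tz":0,"grip":0.05},
    {"wx":0,"wy":0,"wz":0,"tx":0.032,"ty":-0.009,"tz":0,"grip":0.05},
    {"wx":0,"wy":0,"wz":0,"tx":0.032,"ty":-0.009,"tz":0,"grip":0.05},
    {"wx":0,"wy":0,"wz":0,"tx":0,"ty":0,"tz":0,"grip":0.05}
  ]
}}

```text
clock: 2.6
position: [0.6133, 0.0297, 0.2376]
ee_rot: [0.985, 0.171, -0.001, 0.003]
wrist_force: [-0.5, -0.8, -0.5]
grip_width: 0.0499
```

```bash
python3 -c "
from rot import *
rot('w4')"
```

```text
rotor z 0.0602 centre [ 0.5585 -0.0009] R 0.0989 505
knob px 304 229 p [0.612  0.0378 0.1108] ang 35.9 r 0.0661 size [0.022 0.022]
orange px 256 175 p [0.6266 0.0826 0.0599] ang 50.8 r 0.1078 size [0.0139 0.0295]
blue px 238 142 p [0.6447 0.104  0.053 ] ang 50.6 r 0.1358 size [0.034  0.0431]
chuck px 328 288 p [ 0.5597 -0.      0.0671] ang 37.5 r 0.0015 size [0.0564 0.0558]
2.65 [0.6123 0.0287 0.2381] [ 0.9854  0.1704 -0.0013  0.0033] [-0.163  0.145  0.134  1.56  -0.007  2.636] [-0.01 -1.16  0.16]
```

View pics/w4.png

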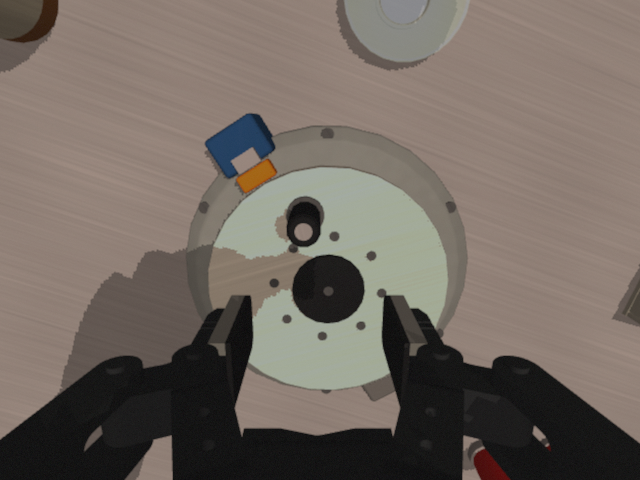

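The pad is at px (256,175), 50.7° in the world frame. The knob is at (304,229), 36° and r ≈ 65 mm, so it starts 15° before the pad. Descending and taking the knob.

Request:
{"fn": "jog_arm", "kwargs": {
  "targets": [
    {"wx":0,"wy":0,"wz":0,"tx":0.0015,"ty":-0.008,"tz":0.01,"grip":0.05},
    {"wx":0,"wy":0,"wz":0,"tx":0,"ty":0,"tz":0.03,"grip":0.05},
    {"wx":0,"wy":0,"wz":0,"tx":0,"ty":0,"tz":0.03,"grip":0.05},
    {"wx":0,"wy":0,"wz":0,"tx":0,"ty":0,"tz":0.03,"grip":0.05},
    {"wx":0,"wy":0,"wz":0,"tx":0,"ty":0,"tz":0.03,"grip":0.05},
    {"wx":0,"wy":0,"wz":0,"tx":0,"ty":0,"tz":0.016,"grip":0.05},
    {"wx":0,"wy":0,"wz":0,"tx":0,"ty":0,"tz":0,"grip":0.05}
  ]
}}

```text
clock: 3.35
position: [0.606, 0.0282, 0.0858]
ee_rot: [0.986, 0.165, -0.001, 0.004]
wrist_force: [-0.4, -0.4, 0.4]
grip_width: 0.0502
```

Request:
{"fn": "jog_arm", "kwargs": {
  "targets": [
    {"wx":0.5,"wy":0,"wz":0,"tx":0.0075,"ty":-0.0065,"tz":0.002,"grip":0.05},
    {"wx":0,"wy":0,"wz":0,"tx":0,"ty":0,"tz":0,"grip":0.05}
  ]
}}

```text
clock: 3.55
position: [0.6108, 0.0363, 0.0848]
ee_rot: [0.986, 0.164, -0.001, -0.0]
wrist_force: [1.2, -0.6, -0.7]
grip_width: 0.05
```

Request:
{"fn": "jog_arm", "kwargs": {
  "squeeze": 20,
  "targets": [
    {"wx":0,"wy":0,"wz":0,"tx":0,"ty":0,"tz":0,"grip":0.02},
    {"wx":0,"wy":0,"wz":0,"tx":0,"ty":0,"tz":0,"grip":0.02},
    {"wx":0,"wy":0,"wz":0,"tx":0,"ty":0,"tz":0,"grip":0.02},
    {"wx":0,"wy":0,"wz":0,"tx":0,"ty":0,"tz":0,"grip":0.02}
  ]
}}

```text
clock: 3.95
position: [0.612, 0.0361, 0.087]
ee_rot: [0.986, 0.164, 0.0, 0.0]
wrist_force: [0.8, -0.4, -3.4]
grip_width: 0.0232
```

Request:
{"fn": "jog_arm", "kwargs": {
  "targets": [
    {"wx":0,"wy":0,"wz":-4,"tx":-0.0014,"ty":-0.0043,"tz":0,"grip":0.02},
    {"wx":0,"wy":0,"wz":-4,"tx":-0.0014,"ty":-0.0043,"tz":0,"grip":0.02},
    {"wx":0,"wy":0,"wz":-4,"tx":-0.0014,"ty":-0.0043,"tz":0,"grip":0.02}
  ]
}}

```text
clock: 4.25
position: [0.6038, 0.046, 0.087]
ee_rot: [0.963, 0.269, 0.001, 0.001]
wrist_force: [0.6, -1.0, -3.2]
grip_width: 0.0233
```

Request:
{"fn": "jog_arm", "kwargs": {
  "targets": [
    {"wx":0,"wy":0,"wz":-4,"tx":-0.0014,"ty":-0.0043,"tz":0,"grip":0.02},
    {"wx":0,"wy":0,"wz":-4,"tx":-0.0014,"ty":-0.0043,"tz":0,"grip":0.02},
    {"wx":0,"wy":0,"wz":-4,"tx":-0.0014,"ty":-0.0043,"tz":0,"grip":0.02}
  ]
}}

```text
clock: 4.55
position: [0.593, 0.0544, 0.087]
ee_rot: [0.928, 0.373, 0.001, 0.001]
wrist_force: [1.4, -1.2, -3.9]
grip_width: 0.0232
```

Tracking is good: 12° per call at r = 65.3 mm, with about 1 N of drag. Continuing the sweep.

Request:
{"fn": "jog_arm", "kwargs": {
  "targets": [
    {"wx":0,"wy":0,"wz":-4,"tx":-0.0014,"ty":-0.0043,"tz":0,"grip":0.02},
    {"wx":0,"wy":0,"wz":-4,"tx":-0.0014,"ty":-0.0043,"tz":0,"grip":0.02},
    {"wx":0,"wy":0,"wz":-4,"tx":-0.0014,"ty":-0.0043,"tz":0,"grip":0.02}
  ]
}}

```text
clock: 4.85
position: [0.5807, 0.0604, 0.087]
ee_rot: [0.882, 0.472, 0.002, 0.001]
wrist_force: [0.9, -0.4, -2.7]
grip_width: 0.0233
```

Request:
{"fn": "jog_arm", "kwargs": {
  "targets": [
    {"wx":0,"wy":0,"wz":-4,"tx":-0.0014,"ty":-0.0043,"tz":0,"grip":0.02},
    {"wx":0,"wy":0,"wz":-4,"tx":-0.0014,"ty":-0.0043,"tz":0,"grip":0.02},
    {"wx":0,"wy":0,"wz":-4,"tx":-0.0014,"ty":-0.0043,"tz":0,"grip":0.02}
  ]
}}

```text
clock: 5.15
position: [0.5672, 0.0636, 0.087]
ee_rot: [0.825, 0.565, 0.002, 0.001]
wrist_force: [1.0, 0.2, -3.2]
grip_width: 0.0232
```

Request:
{"fn": "jog_arm", "kwargs": {
  "targets": [
    {"wx":0,"wy":0,"wz":-4,"tx":-0.0014,"ty":-0.0043,"tz":0,"grip":0.02},
    {"wx":0,"wy":0,"wz":-4,"tx":-0.0014,"ty":-0.0043,"tz":0,"grip":0.02},
    {"wx":0,"wy":0,"wz":-4,"tx":-0.0014,"ty":-0.0043,"tz":0,"grip":0.02}
  ]
}}

```text
clock: 5.45
position: [0.5533, 0.0639, 0.087]
ee_rot: [0.758, 0.652, 0.002, 0.001]
wrist_force: [0.9, -0.1, -3.6]
grip_width: 0.0236
```

Request:
{"fn": "jog_arm", "kwargs": {
  "targets": [
    {"wx":0,"wy":0,"wz":-4,"tx":-0.0014,"ty":-0.0043,"tz":0,"grip":0.02},
    {"wx":0,"wy":0,"wz":-4,"tx":-0.0014,"ty":-0.0043,"tz":0,"grip":0.02},
    {"wx":0,"wy":0,"wz":-4,"tx":-0.0014,"ty":-0.0043,"tz":0,"grip":0.02}
  ]
}}

```text
clock: 5.75
position: [0.5397, 0.0612, 0.087]
ee_rot: [0.682, 0.731, 0.003, 0.001]
wrist_force: [-0.2, 1.7, -3.9]
grip_width: 0.0232
```

Request:
{"fn": "jog_arm", "kwargs": {
  "targets": [
    {"wx":0,"wy":0,"wz":-4,"tx":-0.0014,"ty":-0.0043,"tz":0,"grip":0.02},
    {"wx":0,"wy":0,"wz":-4,"tx":-0.0014,"ty":-0.0043,"tz":0,"grip":0.02},
    {"wx":0,"wy":0,"wz":-4,"tx":-0.0014,"ty":-0.0043,"tz":0,"grip":0.02}
  ]
}}

```text
clock: 6.05
position: [0.527, 0.0556, 0.087]
ee_rot: [0.598, 0.801, 0.003, 0.002]
wrist_force: [0.9, 1.2, -3.9]
grip_width: 0.0235
```

Request:
{"fn": "jog_arm", "kwargs": {
  "targets": [
    {"wx":0,"wy":0,"wz":-3.8,"tx":-0.0012,"ty":-0.0044,"tz":0,"grip":0.02},
    {"wx":0,"wy":0,"wz":-3.8,"tx":-0.0012,"ty":-0.0044,"tz":0,"grip":0.02},
    {"wx":0,"wy":0,"wz":-3.8,"tx":-0.0012,"ty":-0.0044,"tz":0,"grip":0.02}
  ]
}}

```text
clock: 6.35
position: [0.5156, 0.0474, 0.087]
ee_rot: [0.512, 0.859, 0.003, 0.002]
wrist_force: [1.9, -0.4, -4.3]
grip_width: 0.023
```

Request:
{"fn": "jog_arm", "kwargs": {
  "targets": [
    {"wx":0,"wy":0,"wz":-3.8,"tx":-0.0012,"ty":-0.0044,"tz":0,"grip":0.02},
    {"wx":0,"wy":0,"wz":-3.8,"tx":-0.0012,"ty":-0.0044,"tz":0,"grip":0.02},
    {"wx":0,"wy":0,"wz":-3.8,"tx":-0.0012,"ty":-0.0044,"tz":0,"grip":0.02}
  ]
}}

```text
clock: 6.65
position: [0.5063, 0.0369, 0.087]
ee_rot: [0.42, 0.907, 0.003, 0.003]
wrist_force: [1.8, -0.8, -5.0]
grip_width: 0.0232
```

Request:
{"fn": "jog_arm", "kwargs": {
  "targets": [
    {"wx":0,"wy":0,"wz":-3.8,"tx":-0.0012,"ty":-0.0044,"tz":0,"grip":0.02},
    {"wx":0,"wy":0,"wz":-3.8,"tx":-0.0012,"ty":-0.0044,"tz":0,"grip":0.02},
    {"wx":0,"wy":0,"wz":-3.8,"tx":-0.0012,"ty":-0.0044,"tz":0,"grip":0.02}
  ]
}}

```text
clock: 6.95
position: [0.4996, 0.0247, 0.087]
ee_rot: [0.324, 0.946, 0.003, 0.004]
wrist_force: [2.0, -0.2, -5.3]
grip_width: 0.0234
```

Request:
{"fn": "jog_arm", "kwargs": {
  "targets": [
    {"wx":0,"wy":0,"wz":-3.8,"tx":-0.0012,"ty":-0.0044,"tz":0,"grip":0.02},
    {"wx":0,"wy":0,"wz":-3.8,"tx":-0.0012,"ty":-0.0044,"tz":0,"grip":0.02},
    {"wx":0,"wy":0,"wz":-3.8,"tx":-0.0012,"ty":-0.0044,"tz":0,"grip":0.02}
  ]
}}

```text
clock: 7.25
position: [0.4956, 0.0114, 0.087]
ee_rot: [0.224, 0.975, 0.003, 0.005]
wrist_force: [2.6, 0.1, -4.7]
grip_width: 0.0233
```

Request:
{"fn": "jog_arm", "kwargs": {
  "targets": [
    {"wx":0,"wy":0,"wz":-3.8,"tx":-0.0012,"ty":-0.0044,"tz":0,"grip":0.02},
    {"wx":0,"wy":0,"wz":-3.8,"tx":-0.0012,"ty":-0.0044,"tz":0,"grip":0.02},
    {"wx":0,"wy":0,"wz":-3.8,"tx":-0.0012,"ty":-0.0044,"tz":0,"grip":0.02}
  ]
}}

```text
clock: 7.55
position: [0.4946, -0.0024, 0.087]
ee_rot: [0.121, 0.993, 0.002, 0.006]
wrist_force: [3.3, 1.8, -5.8]
grip_width: 0.0233
```

Request:
{"fn": "jog_arm", "kwargs": {
  "targets": [
    {"wx":0,"wy":0,"wz":-3.8,"tx":-0.0015,"ty":-0.0043,"tz":0,"grip":0.02},
    {"wx":0,"wy":0,"wz":-3.8,"tx":-0.0015,"ty":-0.0043,"tz":0,"grip":0.02},
    {"wx":0,"wy":0,"wz":-3.8,"tx":-0.0015,"ty":-0.0043,"tz":0,"grip":0.02}
  ]
}}

```text
clock: 7.85
position: [0.4965, -0.0158, 0.087]
ee_rot: [0.018, 1.0, 0.002, 0.007]
wrist_force: [0.7, 1.1, -3.6]
grip_width: 0.0236
```

Request:
{"fn": "jog_arm", "kwargs": {
  "targets": [
    {"wx":0,"wy":0,"wz":-3.8,"tx":-0.0015,"ty":-0.0043,"tz":0,"grip":0.02},
    {"wx":0,"wy":0,"wz":-3.8,"tx":-0.0015,"ty":-0.0043,"tz":0,"grip":0.02},
    {"wx":0,"wy":0,"wz":-3.8,"tx":-0.0015,"ty":-0.0043,"tz":0,"grip":0.02}
  ]
}}

```text
clock: 8.15
position: [0.5011, -0.0284, 0.087]
ee_rot: [-0.086, 0.996, 0.002, 0.007]
wrist_force: [0.3, 1.3, -3.8]
grip_width: 0.0233
```

Request:
{"fn": "jog_arm", "kwargs": {
  "targets": [
    {"wx":0,"wy":0,"wz":-3.8,"tx":-0.0015,"ty":-0.0043,"tz":0,"grip":0.02},
    {"wx":0,"wy":0,"wz":-3.8,"tx":-0.0015,"ty":-0.0043,"tz":0,"grip":0.02},
    {"wx":0,"wy":0,"wz":-3.8,"tx":-0.0015,"ty":-0.0043,"tz":0,"grip":0.02}
  ]
}}

```text
clock: 8.45
position: [0.5082, -0.0397, 0.087]
ee_rot: [-0.189, 0.982, 0.002, 0.006]
wrist_force: [0.3, 1.0, -3.0]
grip_width: 0.0232
```

Request:
{"fn": "jog_arm", "kwargs": {
  "targets": [
    {"wx":0,"wy":0,"wz":-3.8,"tx":-0.0015,"ty":-0.0043,"tz":0,"grip":0.02},
    {"wx":0,"wy":0,"wz":-3.8,"tx":-0.0015,"ty":-0.0043,"tz":0,"grip":0.02},
    {"wx":0,"wy":0,"wz":-3.8,"tx":-0.0015,"ty":-0.0043,"tz":0,"grip":0.02}
  ]
}}

```text
clock: 8.75
position: [0.5174, -0.0493, 0.087]
ee_rot: [-0.29, 0.957, 0.002, 0.006]
wrist_force: [-0.4, 1.3, -2.7]
grip_width: 0.0234
```

Request:
{"fn": "jog_arm", "kwargs": {
  "targets": [
    {"wx":0,"wy":0,"wz":-3.8,"tx":-0.0014,"ty":-0.0043,"tz":0,"grip":0.02},
    {"wx":0,"wy":0,"wz":-3.8,"tx":-0.0014,"ty":-0.0043,"tz":0,"grip":0.02},
    {"wx":0,"wy":0,"wz":-3.8,"tx":-0.0014,"ty":-0.0043,"tz":0,"grip":0.02}
  ]
}}

```text
clock: 9.05
position: [0.5282, -0.0567, 0.087]
ee_rot: [-0.388, 0.922, 0.002, 0.006]
wrist_force: [-0.5, 1.0, -2.9]
grip_width: 0.0234
```

Request:
{"fn": "jog_arm", "kwargs": {
  "targets": [
    {"wx":0,"wy":0,"wz":-3.8,"tx":-0.0014,"ty":-0.0043,"tz":0,"grip":0.02},
    {"wx":0,"wy":0,"wz":-3.8,"tx":-0.0014,"ty":-0.0043,"tz":0,"grip":0.02},
    {"wx":0,"wy":0,"wz":-3.8,"tx":-0.0014,"ty":-0.0043,"tz":0,"grip":0.02}
  ]
}}

```text
clock: 9.35
position: [0.5404, -0.0618, 0.087]
ee_rot: [-0.481, 0.877, 0.002, 0.005]
wrist_force: [-1.4, 1.4, -2.0]
grip_width: 0.0234
```

Request:
{"fn": "jog_arm", "kwargs": {
  "targets": [
    {"wx":0,"wy":0,"wz":-3.8,"tx":-0.0014,"ty":-0.0043,"tz":0,"grip":0.02},
    {"wx":0,"wy":0,"wz":-3.8,"tx":-0.0014,"ty":-0.0043,"tz":0,"grip":0.02},
    {"wx":0,"wy":0,"wz":-3.8,"tx":-0.0014,"ty":-0.0043,"tz":0,"grip":0.02}
  ]
}}

```text
clock: 9.65
position: [0.5533, -0.0643, 0.087]
ee_rot: [-0.569, 0.822, 0.002, 0.005]
wrist_force: [-0.2, 0.9, -1.8]
grip_width: 0.0234
```

Request:
{"fn": "jog_arm", "kwargs": {
  "targets": [
    {"wx":0,"wy":0,"wz":-3.8,"tx":-0.0014,"ty":-0.0043,"tz":0,"grip":0.02},
    {"wx":0,"wy":0,"wz":-3.8,"tx":-0.0014,"ty":-0.0043,"tz":0,"grip":0.02},
    {"wx":0,"wy":0,"wz":-3.8,"tx":-0.0014,"ty":-0.0043,"tz":0,"grip":0.02}
  ]
}}

```text
clock: 9.95
position: [0.5666, -0.0641, 0.087]
ee_rot: [-0.651, 0.759, 0.002, 0.004]
wrist_force: [-1.4, -0.0, -3.6]
grip_width: 0.0232
```

Request:
{"fn": "jog_arm", "kwargs": {
  "targets": [
    {"wx":0,"wy":0,"wz":-2.5,"tx":-0.0015,"ty":-0.0043,"tz":0,"grip":0.02},
    {"wx":0,"wy":0,"wz":-2.5,"tx":-0.0015,"ty":-0.0043,"tz":0,"grip":0.02},
    {"wx":0,"wy":0,"wz":-2.5,"tx":-0.0016,"ty":-0.0043,"tz":0,"grip":0.02}
  ]
}}

```text
clock: 10.25
position: [0.5796, -0.0611, 0.087]
ee_rot: [-0.702, 0.712, 0.002, 0.003]
wrist_force: [-0.8, -0.6, -1.7]
grip_width: 0.0232
```

Request:
{"fn": "jog_arm", "kwargs": {
  "targets": [
    {"wx":0,"wy":0,"wz":-2.5,"tx":-0.0017,"ty":-0.0042,"tz":0,"grip":0.02},
    {"wx":0,"wy":0,"wz":-2.5,"tx":-0.0018,"ty":-0.0042,"tz":0,"grip":0.02},
    {"wx":0,"wy":0,"wz":-2.5,"tx":-0.0019,"ty":-0.0041,"tz":0,"grip":0.02}
  ]
}}

```text
clock: 10.55
position: [0.5918, -0.0556, 0.087]
ee_rot: [0.749, -0.663, -0.002, -0.002]
wrist_force: [-0.8, -0.6, -2.2]
grip_width: 0.0233
```

Request:
{"fn": "jog_arm", "kwargs": {
  "targets": [
    {"wx":0,"wy":0,"wz":-2.5,"tx":-0.002,"ty":-0.0041,"tz":0,"grip":0.02},
    {"wx":0,"wy":0,"wz":-2.5,"tx":-0.0021,"ty":-0.004,"tz":0,"grip":0.02},
    {"wx":0,"wy":0,"wz":-2.5,"tx":-0.0022,"ty":-0.004,"tz":0,"grip":0.02}
  ]
}}

```text
clock: 10.85
position: [0.6025, -0.0476, 0.087]
ee_rot: [0.792, -0.61, -0.002, -0.002]
wrist_force: [-0.9, 0.0, -2.0]
grip_width: 0.0234
```

Request:
{"fn": "jog_arm", "kwargs": {
  "targets": [
    {"wx":0,"wy":0,"wz":-2.5,"tx":-0.0023,"ty":-0.0039,"tz":0,"grip":0.02},
    {"wx":0,"wy":0,"wz":-2.5,"tx":-0.0024,"ty":-0.0039,"tz":0,"grip":0.02},
    {"wx":0,"wy":0,"wz":-2.5,"tx":-0.0025,"ty":-0.0038,"tz":0,"grip":0.02}
  ]
}}

```text
clock: 11.15
position: [0.611, -0.0382, 0.087]
ee_rot: [0.832, -0.555, -0.002, 0.0]
wrist_force: [-4.6, -6.2, -0.4]
grip_width: 0.0235
```

Drag is up to 7.7 N at 325°. Now fine steps of 2° per call through the bump.

Request:
{"fn": "jog_arm", "kwargs": {
  "targets": [
    {"wx":0,"wy":0,"wz":-2,"tx":-0.0012,"ty":-0.0019,"tz":0,"grip":0.02}
  ]
}}

```text
clock: 11.25
position: [0.6118, -0.0371, 0.087]
ee_rot: [0.842, -0.54, -0.002, 0.001]
wrist_force: [-5.7, -7.5, -0.2]
grip_width: 0.0231
```

Request:
{"fn": "jog_arm", "kwargs": {
  "targets": [
    {"wx":0,"wy":0,"wz":-2,"tx":-0.0012,"ty":-0.0019,"tz":0,"grip":0.02}
  ]
}}

```text
clock: 11.35
position: [0.6122, -0.0366, 0.087]
ee_rot: [0.851, -0.525, -0.003, 0.003]
wrist_force: [-6.2, -8.2, 0.5]
grip_width: 0.023
```

Request:
{"fn": "jog_arm", "kwargs": {
  "targets": [
    {"wx":0,"wy":0,"wz":-2,"tx":-0.0012,"ty":-0.0019,"tz":0,"grip":0.02}
  ]
}}

```text
clock: 11.45
position: [0.6124, -0.0362, 0.087]
ee_rot: [0.86, -0.51, -0.003, 0.005]
wrist_force: [-8.0, -9.5, -0.6]
grip_width: 0.0233
```

Request:
{"fn": "jog_arm", "kwargs": {
  "targets": [
    {"wx":0,"wy":0,"wz":-2,"tx":-0.0012,"ty":-0.0019,"tz":0,"grip":0.02}
  ]
}}

```text
clock: 11.55
position: [0.6126, -0.036, 0.087]
ee_rot: [0.869, -0.495, -0.003, 0.007]
wrist_force: [-7.6, -9.7, 0.0]
grip_width: 0.0236
```

Request:
{"fn": "jog_arm", "kwargs": {
  "targets": [
    {"wx":0,"wy":0,"wz":-2,"tx":-0.0012,"ty":-0.0019,"tz":0,"grip":0.02}
  ]
}}

```text
clock: 11.65
position: [0.6127, -0.0358, 0.087]
ee_rot: [0.877, -0.48, -0.003, 0.009]
wrist_force: [-7.2, -10.2, -1.4]
grip_width: 0.0234
```

Request:
{"fn": "jog_arm", "kwargs": {
  "targets": [
    {"wx":0,"wy":0,"wz":-2,"tx":-0.0012,"ty":-0.0019,"tz":0,"grip":0.02}
  ]
}}

```text
clock: 11.75
position: [0.6128, -0.0356, 0.087]
ee_rot: [0.886, -0.464, -0.004, 0.011]
wrist_force: [-5.9, -10.8, -1.1]
grip_width: 0.0237
```

Request:
{"fn": "jog_arm", "kwargs": {
  "targets": [
    {"wx":0,"wy":0,"wz":-2,"tx":-0.0012,"ty":-0.0019,"tz":0,"grip":0.02}
  ]
}}

```text
clock: 11.85
position: [0.6128, -0.0355, 0.087]
ee_rot: [0.894, -0.449, -0.004, 0.013]
wrist_force: [-5.8, -10.0, -0.6]
grip_width: 0.0232
```

Request:
{"fn": "jog_arm", "kwargs": {
  "targets": [
    {"wx":0,"wy":0,"wz":-2,"tx":-0.0012,"ty":-0.0019,"tz":0,"grip":0.02}
  ]
}}

```text
clock: 11.95
position: [0.6129, -0.0354, 0.087]
ee_rot: [0.901, -0.433, -0.004, 0.015]
wrist_force: [-6.2, -11.5, -1.3]
grip_width: 0.0233
```

The 2 mm steps stall against the arm's own compliance, and the tool is tilting. I'll take larger steps and correct the tilt.

Request:
{"fn": "jog_arm", "kwargs": {
  "targets": [
    {"wx":1.5,"wy":-0.3,"wz":0,"tx":-0.0015,"ty":-0.0042,"tz":0,"grip":0.02}
  ]
}}

```text
clock: 12.05
position: [0.6141, -0.0335, 0.087]
ee_rot: [0.901, -0.433, -0.002, 0.004]
wrist_force: [-11.0, -11.8, 2.8]
grip_width: 0.023
```

Request:
{"fn": "jog_arm", "kwargs": {
  "targets": [
    {"wx":1,"wy":0,"wz":0,"tx":-0.0016,"ty":-0.0042,"tz":0,"grip":0.02}
  ]
}}

```text
clock: 12.15
position: [0.6149, -0.0321, 0.087]
ee_rot: [0.901, -0.434, 0.002, -0.001]
wrist_force: [-11.6, -13.8, 2.4]
grip_width: 0.0232
```

Request:
{"fn": "jog_arm", "kwargs": {
  "targets": [
    {"wx":1,"wy":0,"wz":0,"tx":-0.0017,"ty":-0.0042,"tz":0,"grip":0.02}
  ]
}}

```text
clock: 12.25
position: [0.6155, -0.0309, 0.087]
ee_rot: [0.9, -0.435, 0.005, -0.005]
wrist_force: [-10.3, -14.4, 3.2]
grip_width: 0.0234
```

Request:
{"fn": "jog_arm", "kwargs": {
  "targets": [
    {"wx":0,"wy":0,"wz":0,"tx":-0.002,"ty":-0.0043,"tz":0,"grip":0.02}
  ]
}}

```text
clock: 12.35
position: [0.616, -0.03, 0.087]
ee_rot: [0.9, -0.436, 0.005, -0.002]
wrist_force: [-9.4, -16.8, -0.7]
grip_width: 0.0238
```

Request:
{"fn": "jog_arm", "kwargs": {
  "targets": [
    {"wx":0,"wy":0,"wz":0,"tx":-0.002,"ty":-0.0043,"tz":0,"grip":0.02}
  ]
}}

```text
clock: 12.45
position: [0.6165, -0.0291, 0.087]
ee_rot: [0.899, -0.438, 0.004, 0.002]
wrist_force: [-9.1, -17.2, 0.3]
grip_width: 0.0231
```

Request:
{"fn": "jog_arm", "kwargs": {
  "targets": [
    {"wx":0,"wy":0,"wz":0,"tx":-0.0021,"ty":-0.0043,"tz":0,"grip":0.02}
  ]
}}

```text
clock: 12.55
position: [0.617, -0.0281, 0.087]
ee_rot: [0.898, -0.439, 0.004, 0.006]
wrist_force: [-10.3, -16.6, 1.1]
grip_width: 0.023
```

Request:
{"fn": "jog_arm", "kwargs": {
  "targets": [
    {"wx":0,"wy":0,"wz":0,"tx":-0.0021,"ty":-0.0042,"tz":0,"grip":0.02}
  ]
}}

```text
clock: 12.65
position: [0.6175, -0.0272, 0.087]
ee_rot: [0.898, -0.44, 0.004, 0.009]
wrist_force: [-10.5, -17.5, 0.6]
grip_width: 0.0228
```

Request:
{"fn": "jog_arm", "kwargs": {
  "targets": [
    {"wx":0,"wy":0,"wz":0,"tx":-0.0022,"ty":-0.0042,"tz":0,"grip":0.02}
  ]
}}

```text
clock: 12.75
position: [0.6179, -0.0263, 0.0869]
ee_rot: [0.897, -0.441, 0.003, 0.013]
wrist_force: [-10.2, -16.3, 1.3]
grip_width: 0.0231
```

Request:
{"fn": "jog_arm", "kwargs": {
  "targets": [
    {"wx":0,"wy":0,"wz":0,"tx":-0.0022,"ty":-0.0042,"tz":0,"grip":0.02}
  ]
}}

```text
clock: 12.85
position: [0.6184, -0.0253, 0.0869]
ee_rot: [0.896, -0.443, 0.003, 0.017]
wrist_force: [-11.0, -16.4, 0.4]
grip_width: 0.0232
```

Request:
{"fn": "jog_arm", "kwargs": {
  "targets": [
    {"wx":1.5,"wy":-1,"wz":-4,"tx":-0.0033,"ty":-0.005,"tz":0,"grip":0.02}
  ]
}}

```text
clock: 12.95
position: [0.6193, -0.0227, 0.0869]
ee_rot: [0.911, -0.412, 0.0, 0.005]
wrist_force: [-7.9, -18.1, 1.0]
grip_width: 0.0231
```

Request:
{"fn": "jog_arm", "kwargs": {
  "targets": [
    {"wx":0.5,"wy":0,"wz":-4,"tx":-0.0031,"ty":-0.0051,"tz":0,"grip":0.02}
  ]
}}

```text
clock: 13.05
position: [0.6199, -0.0208, 0.087]
ee_rot: [0.925, -0.38, 0.002, 0.004]
wrist_force: [-7.6, -17.5, -1.7]
grip_width: 0.0234
```

Request:
{"fn": "jog_arm", "kwargs": {
  "targets": [
    {"wx":0.5,"wy":0,"wz":-4,"tx":-0.0029,"ty":-0.0052,"tz":0,"grip":0.02}
  ]
}}

```text
clock: 13.15
position: [0.6205, -0.0188, 0.087]
ee_rot: [0.938, -0.348, 0.003, 0.004]
wrist_force: [-5.9, -17.1, -0.3]
grip_width: 0.0236
```

Request:
{"fn": "jog_arm", "kwargs": {
  "targets": [
    {"wx":0.5,"wy":0,"wz":-4,"tx":-0.0027,"ty":-0.0053,"tz":0,"grip":0.02}
  ]
}}

```text
clock: 13.25
position: [0.6211, -0.0166, 0.087]
ee_rot: [0.949, -0.315, 0.005, 0.003]
wrist_force: [-4.8, -16.9, -1.4]
grip_width: 0.0229
```

Request:
{"fn": "jog_arm", "kwargs": {
  "targets": [
    {"wx":0.5,"wy":-0.3,"wz":-1,"tx":-0.0025,"ty":-0.0054,"tz":0,"grip":0.02}
  ]
}}

```text
clock: 13.35
position: [0.6217, -0.0141, 0.087]
ee_rot: [0.952, -0.307, 0.004, 0.001]
wrist_force: [-4.2, -14.6, -2.4]
grip_width: 0.0233
```

Request:
{"fn": "jog_arm", "kwargs": {
  "targets": [
    {"wx":0.5,"wy":-0.3,"wz":-1,"tx":-0.0026,"ty":-0.0054,"tz":0,"grip":0.02}
  ]
}}

```text
clock: 13.45
position: [0.6223, -0.0112, 0.087]
ee_rot: [0.954, -0.299, 0.003, -0.001]
wrist_force: [-3.4, -12.4, -2.4]
grip_width: 0.0232
```

Request:
{"fn": "jog_arm", "kwargs": {
  "targets": [
    {"wx":0.4,"wy":0,"wz":-1,"tx":-0.0027,"ty":-0.0053,"tz":0,"grip":0.02}
  ]
}}

```text
clock: 13.55
position: [0.6228, -0.0077, 0.087]
ee_rot: [0.957, -0.291, 0.004, -0.002]
wrist_force: [-2.6, -7.8, -3.2]
grip_width: 0.0233
```

Request:
{"fn": "jog_arm", "kwargs": {
  "targets": [
    {"wx":0.3,"wy":0,"wz":-1,"tx":-0.0025,"ty":-0.0045,"tz":0,"grip":0.02}
  ]
}}

```text
clock: 13.65
position: [0.6231, -0.0041, 0.087]
ee_rot: [0.959, -0.283, 0.005, -0.003]
wrist_force: [-0.1, -4.1, -2.8]
grip_width: 0.0233
```

Request:
{"fn": "jog_arm", "kwargs": {
  "targets": [
    {"wx":0.2,"wy":0,"wz":-1,"tx":-0.0023,"ty":-0.004,"tz":0,"grip":0.02}
  ]
}}

```text
clock: 13.75
position: [0.6233, 0.0, 0.087]
ee_rot: [0.961, -0.275, 0.005, -0.004]
wrist_force: [-0.7, -1.7, -2.9]
grip_width: 0.0231
```

The CCW pass gives matching drag levels around the peak: 8 N at 324.8° and 354°, 13 N at 327.6° and 351°. That puts the peak near 339°. Now a CW pass to cancel lag.

Request:
{"fn": "jog_arm", "kwargs": {
  "targets": [
    {"wx":0,"wy":0,"wz":0,"tx":0.0021,"ty":0.0034,"tz":0,"grip":0.02}
  ]
}}

```text
clock: 13.85
position: [0.6231, -0.003, 0.0869]
ee_rot: [0.962, -0.274, 0.005, -0.005]
wrist_force: [0.2, 3.5, -1.9]
grip_width: 0.0234
```

Request:
{"fn": "jog_arm", "kwargs": {
  "targets": [
    {"wx":0,"wy":0,"wz":0,"tx":0.0021,"ty":0.004,"tz":0,"grip":0.02}
  ]
}}

```text
clock: 13.95
position: [0.6229, -0.0066, 0.087]
ee_rot: [0.962, -0.274, 0.005, -0.006]
wrist_force: [1.2, 7.8, -2.1]
grip_width: 0.0233
```

Request:
{"fn": "jog_arm", "kwargs": {
  "targets": [
    {"wx":-0.2,"wy":0,"wz":0,"tx":0.0021,"ty":0.0045,"tz":0,"grip":0.02}
  ]
}}

```text
clock: 14.05
position: [0.6224, -0.01, 0.087]
ee_rot: [0.962, -0.273, 0.004, -0.006]
wrist_force: [2.3, 12.2, -1.8]
grip_width: 0.0233
```

Request:
{"fn": "jog_arm", "kwargs": {
  "targets": [
    {"wx":-0.3,"wy":0,"wz":0,"tx":0.002,"ty":0.0051,"tz":0,"grip":0.02}
  ]
}}

```text
clock: 14.15
position: [0.6219, -0.0132, 0.087]
ee_rot: [0.962, -0.272, 0.003, -0.006]
wrist_force: [3.7, 15.8, -2.9]
grip_width: 0.0234
```

Request:
{"fn": "jog_arm", "kwargs": {
  "targets": [
    {"wx":-0.4,"wy":0,"wz":0,"tx":0.002,"ty":0.0057,"tz":0,"grip":0.02}
  ]
}}

```text
clock: 14.25
position: [0.6211, -0.0165, 0.087]
ee_rot: [0.962, -0.271, 0.002, -0.006]
wrist_force: [4.9, 17.3, -3.9]
grip_width: 0.023
```

Request:
{"fn": "jog_arm", "kwargs": {
  "targets": [
    {"wx":-0.4,"wy":0,"wz":0,"tx":0.0018,"ty":0.0057,"tz":0,"grip":0.02}
  ]
}}

```text
clock: 14.35
position: [0.6203, -0.0193, 0.087]
ee_rot: [0.963, -0.27, 0.001, -0.006]
wrist_force: [4.8, 17.7, -3.3]
grip_width: 0.0234
```

Request:
{"fn": "jog_arm", "kwargs": {
  "targets": [
    {"wx":-0.5,"wy":0,"wz":0,"tx":0.0016,"ty":0.0058,"tz":0,"grip":0.02}
  ]
}}

```text
clock: 14.45
position: [0.6194, -0.0219, 0.087]
ee_rot: [0.963, -0.269, 0.0, -0.005]
wrist_force: [5.4, 17.4, -3.5]
grip_width: 0.0232
```

Request:
{"fn": "jog_arm", "kwargs": {
  "targets": [
    {"wx":-0.5,"wy":0,"wz":0,"tx":0.0014,"ty":0.0058,"tz":0,"grip":0.02}
  ]
}}

```text
clock: 14.55
position: [0.6185, -0.0244, 0.087]
ee_rot: [0.963, -0.268, -0.0, -0.004]
wrist_force: [6.4, 17.8, -3.7]
grip_width: 0.0232
```

Request:
{"fn": "jog_arm", "kwargs": {
  "targets": [
    {"wx":-0.5,"wy":0,"wz":0,"tx":0.0009,"ty":0.0059,"tz":0,"grip":0.02}
  ]
}}

```text
clock: 14.65
position: [0.6174, -0.0269, 0.087]
ee_rot: [0.964, -0.267, -0.001, -0.004]
wrist_force: [8.4, 16.0, -5.1]
grip_width: 0.0228
```

Request:
{"fn": "jog_arm", "kwargs": {
  "targets": [
    {"wx":-0.5,"wy":0,"wz":0,"tx":0.0007,"ty":0.006,"tz":0,"grip":0.02}
  ]
}}

```text
clock: 14.75
position: [0.6161, -0.0296, 0.087]
ee_rot: [0.964, -0.266, -0.002, -0.002]
wrist_force: [7.1, 13.8, -5.2]
grip_width: 0.0234
```

Request:
{"fn": "jog_arm", "kwargs": {
  "targets": [
    {"wx":-0.4,"wy":0,"wz":0,"tx":0.0004,"ty":0.006,"tz":0,"grip":0.02}
  ]
}}

```text
clock: 14.85
position: [0.6145, -0.0325, 0.087]
ee_rot: [0.964, -0.264, -0.002, -0.002]
wrist_force: [7.1, 12.1, -5.5]
grip_width: 0.0232
```

Request:
{"fn": "jog_arm", "kwargs": {
  "targets": [
    {"wx":-0.3,"wy":0,"wz":0,"tx":0.0001,"ty":0.006,"tz":0,"grip":0.02}
  ]
}}

```text
clock: 14.95
position: [0.6125, -0.0358, 0.087]
ee_rot: [0.965, -0.264, -0.002, -0.002]
wrist_force: [4.8, 8.2, -4.4]
grip_width: 0.0232
```

Request:
{"fn": "jog_arm", "kwargs": {
  "targets": [
    {"wx":-0.2,"wy":0,"wz":0,"tx":-0.0001,"ty":0.0055,"tz":0,"grip":0.02}
  ]
}}

```text
clock: 15.05
position: [0.6101, -0.0392, 0.087]
ee_rot: [0.965, -0.263, -0.002, -0.001]
wrist_force: [0.9, 4.7, -2.6]
grip_width: 0.0231
```

Request:
{"fn": "jog_arm", "kwargs": {
  "targets": [
    {"wx":0,"wy":0,"wz":0,"tx":-0.0003,"ty":0.005,"tz":0,"grip":0.02}
  ]
}}

```text
clock: 15.15
position: [0.6072, -0.0428, 0.087]
ee_rot: [0.965, -0.263, -0.002, -0.002]
wrist_force: [-1.6, 2.9, -1.0]
grip_width: 0.0234
```

Request:
{"fn": "jog_arm", "kwargs": {
  "targets": [
    {"wx":0,"wy":0,"wz":0,"tx":-0.0005,"ty":0.0045,"tz":0,"grip":0.02}
  ]
}}

```text
clock: 15.25
position: [0.604, -0.0462, 0.0869]
ee_rot: [0.965, -0.263, -0.003, -0.003]
wrist_force: [-2.8, 5.1, 0.0]
grip_width: 0.0234
```

Request:
{"fn": "jog_arm", "kwargs": {
  "targets": [
    {"wx":0,"wy":0,"wz":0,"tx":-0.0007,"ty":0.004,"tz":0,"grip":0.02}
  ]
}}

```text
clock: 15.35
position: [0.6008, -0.0492, 0.087]
ee_rot: [0.965, -0.263, -0.003, -0.003]
wrist_force: [-3.4, 4.8, -0.0]
grip_width: 0.0235
```

Run:
```python
import numpy as np
from scipy.optimize import curve_fit
from rot import circ
free=np.array([[.6038,.046],[.593,.0544],[.5807,.0604],[.5672,.0636],[.5533,.0639],[.5397,.0612],[.527,.0556],[.5156,.0474],[.5063,.0369],[.4996,.0247],[.4956,.0114],[.4946,-.0024],[.4965,-.0158],[.5011,-.0284],[.5082,-.0397],[.5174,-.0493],[.5282,-.0567],[.5404,-.0618],[.5533,-.0643],[.5666,-.0641],[.5796,-.0611],[.5918,-.0556],[.6025,-.0476],[.6231,-.0041],[.6233,0]])
c,R=circ(free); print("circle",c.round(4),R.round(4))
ccw=np.array([[.6025,-.0476,-.9,0],[.611,-.0382,-4.6,-6.2],[.6118,-.0371,-5.7,-7.5],[.6122,-.0366,-6.2,-8.2],[.6141,-.0335,-11,-11.8],[.6149,-.0321,-11.6,-13.8],[.6155,-.0309,-10.3,-14.4],[.616,-.03,-9.4,-16.8],[.6165,-.0291,-9.1,-17.2],[.617,-.0281,-10.3,-16.6],[.6175,-.0272,-10.5,-17.5],[.6179,-.0263,-10.2,-16.3],[.6184,-.0253,-11,-16.4],[.6193,-.0227,-7.9,-18.1],[.6199,-.0208,-7.6,-17.5],[.6205,-.0188,-5.9,-17.1],[.6211,-.0166,-4.8,-16.9],[.6217,-.0141,-4.2,-14.6],[.6223,-.0112,-3.4,-12.4],[.6228,-.0077,-2.6,-7.8],[.6231,-.0041,-.1,-4.1],[.6233,0,-.7,-1.7]])
cw=np.array([[.6231,-.003,.2,3.5],[.6229,-.0066,1.2,7.8],[.6224,-.01,2.3,12.2],[.6219,-.0132,3.7,15.8],[.6211,-.0165,4.9,17.3],[.6203,-.0193,4.8,17.7],[.6194,-.0219,5.4,17.4],[.6185,-.0244,6.4,17.8],[.6174,-.0269,8.4,16],[.6161,-.0296,7.1,13.8],[.6145,-.0325,7.1,12.1],[.6125,-.0358,4.8,8.2],[.6101,-.0392,.9,4.7],[.6072,-.0428,-1.6,2.9],[.604,-.0462,-2.8,5.1],[.6008,-.0492,-3.4,4.8]])
f=lambda t,p,A,w,b:b+A*np.where(abs(t-p)<w,.5+.5*np.cos(np.pi*np.clip((t-p)/w,-1,1)),0)
for n,d,s in [("ccw",ccw,-1),("cw",cw,1)]:
    th=np.degrees(np.arctan2(d[:,1]-c[1],d[:,0]-c[0])); tr=np.radians(th)
    ft=s*(-np.sin(tr)*d[:,2]+np.cos(tr)*d[:,3])
    print(n,[(round(a,1),round(b,1)) for a,b in zip(th,ft)])
    for ww in (None,20):
        g=f if ww is None else (lambda t,p,A,b:f(t,p,A,20,b))
        po,_=curve_fit(g,th,ft,p0=[-21,17,20,1.] if ww is None else [-21,17,1.]); print(n,"fit",po.round(2),"rms",np.std(ft-g(th,*po)).round(2))
```

```text
circle [ 5.589e-01 -2.000e-04] 0.0644
ccw [(np.float64(-47.4), np.float64(0.7)), (np.float64(-36.1), np.float64(7.7)), (np.float64(-34.9), np.float64(9.4)), (np.float64(-34.4), np.float64(10.3)), (np.float64(-31.1), np.float64(15.8)), (np.float64(-29.7), np.float64(17.7)), (np.float64(-28.5), np.float64(17.6)), (np.float64(-27.6), np.float64(19.2)), (np.float64(-26.7), np.float64(19.5)), (np.float64(-25.7), np.float64(19.4)), (np.float64(-24.8), np.float64(20.3)), (np.float64(-23.9), np.float64(19.0)), (np.float64(-22.9), np.float64(19.4)), (np.float64(-20.5), np.float64(19.7)), (np.float64(-18.7), np.float64(19.0)), (np.float64(-16.8), np.float64(18.1)), (np.float64(-14.8), np.float64(17.6)), (np.float64(-12.5), np.float64(15.2)), (np.float64(-9.9), np.float64(12.8)), (np.float64(-6.7), np.float64(8.1)), (np.float64(-3.5), np.float64(4.1)), (np.float64(0.2), np.float64(1.7))]
ccw fit [-21.76  20.09  26.06   0.39] rms 0.77
ccw fit [-21.97  17.     4.28] rms 1.57
cw [(np.float64(-2.5), np.float64(3.5)), (np.float64(-5.7), np.float64(7.9)), (np.float64(-8.8), np.float64(12.4)), (np.float64(-11.7), np.float64(16.2)), (np.float64(-14.7), np.float64(18.0)), (np.float64(-17.3), np.float64(18.3)), (np.float64(-19.8), np.float64(18.2)), (np.float64(-22.1), np.float64(18.9)), (np.float64(-24.6), np.float64(18.0)), (np.float64(-27.2), np.float64(15.5)), (np.float64(-30.2), np.float64(14.0)), (np.float64(-33.6), np.float64(9.5)), (np.float64(-37.3), np.float64(4.3)), (np.float64(-41.4), np.float64(1.1)), (np.float64(-45.6), np.float64(1.6)), (np.float64(-49.5), np.float64(0.5))]
cw fit [-19.99  18.81  25.27   0.65] rms 0.77
cw fit [-19.9   17.23   3.18] rms 1.68
```

Both passes fit the same bump: peak at −21.8° (CCW) and −20.0° (CW), mean −20.9° about the fitted axis (0.5589,−0.0002). Coming back CCW to that angle.

Request:
{"fn": "jog_arm", "kwargs": {
  "targets": [
    {"wx":0,"wy":0,"wz":0,"tx":0.0013,"ty":-0.0043,"tz":0,"grip":0.02},
    {"wx":0,"wy":0,"wz":0,"tx":0.001,"ty":-0.0044,"tz":0,"grip":0.02},
    {"wx":0,"wy":0,"wz":0,"tx":0.0007,"ty":-0.0045,"tz":0,"grip":0.02},
    {"wx":0,"wy":0,"wz":0,"tx":0.0004,"ty":-0.005,"tz":0,"grip":0.02},
    {"wx":0.3,"wy":0,"wz":0,"tx":0.0002,"ty":-0.0055,"tz":0,"grip":0.02},
    {"wx":0.4,"wy":0,"wz":0,"tx":0,"ty":-0.006,"tz":0,"grip":0.02},
    {"wx":0.4,"wy":0,"wz":0,"tx":-0.0003,"ty":-0.006,"tz":0,"grip":0.02}
  ]
}}

```text
clock: 16.05
position: [0.617, -0.0281, 0.087]
ee_rot: [0.964, -0.266, -0.005, -0.002]
wrist_force: [-13.9, -14.5, 3.5]
grip_width: 0.0233
```

Request:
{"fn": "jog_arm", "kwargs": {
  "targets": [
    {"wx":0.4,"wy":0,"wz":0,"tx":-0.0004,"ty":-0.006,"tz":0,"grip":0.02}
  ]
}}

```text
clock: 16.15
position: [0.6182, -0.0254, 0.087]
ee_rot: [0.964, -0.267, -0.005, -0.002]
wrist_force: [-14.7, -14.3, 3.8]
grip_width: 0.0235
```

Request:
{"fn": "jog_arm", "kwargs": {
  "targets": [
    {"wx":0.3,"wy":0,"wz":0,"tx":-0.0012,"ty":-0.0053,"tz":0,"grip":0.02}
  ]
}}

```text
clock: 16.25
position: [0.6189, -0.0235, 0.087]
ee_rot: [0.963, -0.269, -0.005, -0.0]
wrist_force: [-9.8, -18.4, 1.1]
grip_width: 0.0234
```

Request:
{"fn": "jog_arm", "kwargs": {
  "targets": [
    {"wx":0,"wy":0,"wz":0,"tx":0,"ty":0,"tz":0,"grip":0.02}
  ]
}}

```text
clock: 16.35
position: [0.6189, -0.0237, 0.087]
ee_rot: [0.963, -0.269, -0.006, -0.0]
wrist_force: [-1.0, 8.3, -1.4]
grip_width: 0.0233
```

Request:
{"fn": "jog_arm", "kwargs": {
  "targets": [
    {"wx":0,"wy":0,"wz":0,"tx":0,"ty":0,"tz":0,"grip":0.02},
    {"wx":0,"wy":0,"wz":0,"tx":0,"ty":0,"tz":0,"grip":0.02}
  ]
}}

```text
clock: 16.55
position: [0.619, -0.0232, 0.087]
ee_rot: [0.963, -0.269, -0.006, -0.0]
wrist_force: [-3.7, -0.2, -0.4]
grip_width: 0.0236
```

On the peak (−20.95°) and unloaded. Releasing and rising.

Request:
{"fn": "jog_arm", "kwargs": {
  "targets": [
    {"wx":0,"wy":0,"wz":0,"tx":0,"ty":0,"tz":0,"grip":0.03},
    {"wx":0,"wy":0,"wz":0,"tx":0,"ty":0,"tz":0,"grip":0.04},
    {"wx":0,"wy":0,"wz":0,"tx":0,"ty":0,"tz":0,"grip":0.05},
    {"wx":0,"wy":0,"wz":0,"tx":0,"ty":0,"tz":0,"grip":0.05}
  ]
}}

```text
clock: 16.95
position: [0.6215, -0.0237, 0.0884]
ee_rot: [0.963, -0.269, -0.003, -0.0]
wrist_force: [-0.2, 0.7, 1.0]
grip_width: 0.0501
```

Request:
{"fn": "jog_arm", "kwargs": {
  "targets": [
    {"wx":0,"wy":-0.6,"wz":0,"tx":0,"ty":0,"tz":-0.01,"grip":0.05},
    {"wx":0,"wy":0,"wz":0,"tx":0,"ty":0,"tz":-0.03,"grip":0.05},
    {"wx":0,"wy":0,"wz":0,"tx":0,"ty":0,"tz":-0.04,"grip":0.05},
    {"wx":0,"wy":0,"wz":0,"tx":0,"ty":0,"tz":-0.04,"grip":0.05},
    {"wx":0,"wy":0,"wz":0,"tx":0,"ty":0,"tz":-0.03,"grip":0.05},
    {"wx":0,"wy":0,"wz":0,"tx":0,"ty":0,"tz":0,"grip":0.05}
  ]
}}

```text
clock: 17.55
position: [0.623, -0.0249, 0.2471]
ee_rot: [0.963, -0.269, -0.009, -0.002]
wrist_force: [0.5, -0.4, 0.2]
grip_width: 0.0499
```

```bash
python3 -c "
from rot import *
rot('w5')"
```

```text
rotor z 0.0602 centre [ 0.5581 -0.0016] R 0.0989 481
knob px 319 229 p [ 0.6196 -0.0256  0.1109] ang -21.3 r 0.0660 size [0.0215 0.0222]
orange px 205 268 p [0.627  0.0822 0.0599] ang 50.6 r 0.1086 size [0.0137 0.0291]
blue px 175 260 p [0.6455 0.1024 0.0528] ang 50.0 r 0.1359 size [0.0342 0.0409]
chuck px 331 287 p [ 0.5594 -0.0019  0.0671] ang -12.0 r 0.0014 size [0.0541 0.0574]
17.6 [ 0.6227 -0.0248  0.2451] [ 0.9631 -0.2689 -0.0102 -0.0021] [-0.252  0.203  0.21   1.598  0.005 -2.849] [-0.43 -0.23  0.22]
```

Released: the knob stands at −21.3°, seen by the wrist camera, and the pad is at 50.5°. For joint-6 range I'll unwind the wrist, then go to the marker.

Request:
{"fn": "jog_arm", "kwargs": {
  "targets": [
    {"wx":0,"wy":1.2,"wz":0,"tx":0,"ty":0,"tz":0,"grip":0.05},
    {"wx":0,"wy":0,"wz":8.5,"tx":0,"ty":0,"tz":0,"grip":0.05},
    {"wx":0,"wy":0,"wz":8.5,"tx":0,"ty":0,"tz":0,"grip":0.05},
    {"wx":0,"wy":0,"wz":8.5,"tx":0,"ty":0,"tz":0,"grip":0.05},
    {"wx":0,"wy":0,"wz":8.5,"tx":0,"ty":0,"tz":0,"grip":0.05},
    {"wx":0,"wy":0,"wz":8.5,"tx":0,"ty":0,"tz":0,"grip":0.05},
    {"wx":0,"wy":0,"wz":8.5,"tx":0,"ty":0,"tz":0,"grip":0.05},
    {"wx":0,"wy":0,"wz":8.5,"tx":0,"ty":0,"tz":0,"grip":0.05},
    {"wx":0,"wy":0,"wz":8.5,"tx":0,"ty":0,"tz":0,"grip":0.05},
    {"wx":0,"wy":0,"wz":8.5,"tx":0,"ty":0,"tz":0,"grip":0.05},
    {"wx":0,"wy":0,"wz":8.5,"tx":0,"ty":0,"tz":0,"grip":0.05},
    {"wx":0,"wy":0,"wz":8.5,"tx":0,"ty":0,"tz":0,"grip":0.05},
    {"wx":0,"wy":0,"wz":8.5,"tx":0,"ty":0,"tz":0,"grip":0.05},
    {"wx":0,"wy":0,"wz":8.5,"tx":0,"ty":0,"tz":0,"grip":0.05},
    {"wx":0,"wy":0,"wz":8.5,"tx":0,"ty":0,"tz":0,"grip":0.05},
    {"wx":0,"wy":0,"wz":8.5,"tx":0,"ty":0,"tz":0,"grip":0.05},
    {"wx":0,"wy":0,"wz":8.5,"tx":0,"ty":0,"tz":0,"grip":0.05},
    {"wx":0,"wy":0,"wz":8.5,"tx":0,"ty":0,"tz":0,"grip":0.05},
    {"wx":0,"wy":0,"wz":8.5,"tx":0,"ty":0,"tz":0,"grip":0.05},
    {"wx":0,"wy":0,"wz":8.5,"tx":0,"ty":0,"tz":0,"grip":0.05}
  ]
}}

```text
clock: 19.6
position: [0.61, -0.0204, 0.2182]
ee_rot: [0.128, 0.992, -0.002, -0.012]
wrist_force: [0.1, -0.3, -0.3]
grip_width: 0.0498
```

Request:
{"fn": "jog_arm", "kwargs": {
  "targets": [
    {"wx":-0.4,"wy":-1.3,"wz":0,"tx":0.0,"ty":0.0,"tz":-0.02,"grip":0.05},
    {"wx":0,"wy":0,"wz":0,"tx":0.0105,"ty":-0.0367,"tz":0,"grip":0.05},
    {"wx":0,"wy":0,"wz":0,"tx":0.0105,"ty":-0.0367,"tz":0,"grip":0.05},
    {"wx":0,"wy":0,"wz":0,"tx":0.0105,"ty":-0.0367,"tz":0,"grip":0.05},
    {"wx":0,"wy":0,"wz":0,"tx":0.0105,"ty":-0.0367,"tz":0,"grip":0.05},
    {"wx":0,"wy":0,"wz":0,"tx":0.0105,"ty":-0.0367,"tz":0,"grip":0.05},
    {"wx":0,"wy":0,"wz":0,"tx":0.0105,"ty":-0.0367,"tz":0,"grip":0.05},
    {"wx":0,"wy":0,"wz":0,"tx":0.0105,"ty":-0.0367,"tz":0,"grip":0.05},
    {"wx":0,"wy":0,"wz":0,"tx":0.0105,"ty":-0.0367,"tz":0,"grip":0.05},
    {"wx":0,"wy":0,"wz":0,"tx":0,"ty":0,"tz":0,"grip":0.05}
  ]
}}

```text
clock: 20.6
position: [0.4517, -0.2926, 0.2444]
ee_rot: [0.104, 0.994, -0.003, 0.007]
wrist_force: [0.4, -0.2, 0.4]
grip_width: 0.0498
```

```bash
python3 -c "
from reds import *
reds('w6')"
```

```text
red [237, 91, 43, 41, 1385] ztop 0.0564 px 256 111 c [ 0.3654 -0.3229  0.0564] dia 0.0318 area-dia 0.0309
red [342, 120, 41, 40, 1268] ztop 0.0564 px 363 139 c [ 0.4026 -0.2475  0.0564] dia 0.0311 area-dia 0.03
red [276, 175, 28, 32, 675] ztop 0.0432 px 289 193 c [ 0.4335 -0.3143  0.0432] dia 0.0233 area-dia 0.0229
20.65 [ 0.4525 -0.2911  0.2447] [ 0.1041  0.9945 -0.003   0.0075] [-0.818 -0.105 -0.108  1.553  0.005 -0.609] [-0.46  0.3   0.14]
```

Request:
{"fn": "jog_arm", "kwargs": {
  "targets": [
    {"wx":-0.3,"wy":0.9,"wz":0,"tx":0.013,"ty":-0.027,"tz":0,"grip":0.05},
    {"wx":0,"wy":0,"wz":0,"tx":0,"ty":0,"tz":0.04,"grip":0.05},
    {"wx":0,"wy":0,"wz":0,"tx":0,"ty":0,"tz":0.04,"grip":0.05},
    {"wx":0,"wy":0,"wz":0,"tx":0,"ty":0,"tz":0.04,"grip":0.05},
    {"wx":0,"wy":0,"wz":0,"tx":0,"ty":0,"tz":0.02,"grip":0.05},
    {"wx":0,"wy":0,"wz":0,"tx":0,"ty":0,"tz":0,"grip":0.05}
  ]
}}

```text
clock: 21.25
position: [0.4375, -0.3127, 0.1055]
ee_rot: [0.092, 0.996, -0.003, 0.005]
wrist_force: [-0.1, 0.6, 0.9]
grip_width: 0.05
```

```bash
python3 -c "
from reds import *
reds('w7')"
```

```text
red [231, 95, 72, 71, 3979] ztop 0.0562 px 265 130 c [ 0.3652 -0.3232  0.0562] dia 0.0318 area-dia 0.0308
red [399, 144, 82, 73, 4161] ztop 0.0561 px 446 182 c [ 0.4024 -0.2479  0.0561] dia 0.0316 area-dia 0.0301
red [292, 226, 45, 58, 2019] ztop 0.0430 px 314 261 c [ 0.4333 -0.3145  0.043 ] dia 0.0232 area-dia 0.0226
21.3 [ 0.4379 -0.3131  0.107 ] [ 0.0924  0.9957 -0.0031  0.0051] [-0.865 -0.08  -0.334  1.305  0.003 -0.68 ] [0.06 0.75 0.12]
```

Request:
{"fn": "jog_arm", "kwargs": {
  "targets": [
    {"wx":-0.3,"wy":0.6,"wz":0,"tx":0.0039,"ty":-0.0023,"tz":0.005,"grip":0.05},
    {"wx":0,"wy":0,"wz":0,"tx":0,"ty":0,"tz":0.03,"grip":0.05},
    {"wx":0,"wy":0,"wz":0,"tx":0,"ty":0,"tz":0.025,"grip":0.05},
    {"wx":0,"wy":0,"wz":0,"tx":0,"ty":0,"tz":0,"grip":0.05}
  ]
}}

```text
clock: 21.7
position: [0.4371, -0.3176, 0.0533]
ee_rot: [0.089, 0.996, -0.004, 0.004]
wrist_force: [-0.4, -0.2, 0.2]
grip_width: 0.05
```

Request:
{"fn": "jog_arm", "kwargs": {
  "targets": [
    {"wx":-0.4,"wy":0.5,"wz":0,"tx":0.0045,"ty":0.0024,"tz":0,"grip":0.05},
    {"wx":0,"wy":0,"wz":0,"tx":0,"ty":0,"tz":0.014,"grip":0.05},
    {"wx":0,"wy":0,"wz":0,"tx":0,"ty":0,"tz":0.012,"grip":0.05},
    {"wx":0,"wy":0,"wz":0,"tx":0,"ty":0,"tz":0,"grip":0.05}
  ]
}}

```text
clock: 22.1
position: [0.4349, -0.3167, 0.0311]
ee_rot: [0.089, 0.996, -0.002, 0.002]
wrist_force: [0.2, -0.2, -0.5]
grip_width: 0.05
```

Request:
{"fn": "jog_arm", "kwargs": {
  "targets": [
    {"wx":-0.2,"wy":0.2,"wz":0,"tx":0.0017,"ty":0.002,"tz":0.003,"grip":0.05},
    {"wx":0,"wy":0,"wz":0,"tx":0,"ty":0,"tz":0,"grip":0.05}
  ]
}}

```text
clock: 22.3
position: [0.4336, -0.3143, 0.0281]
ee_rot: [0.089, 0.996, 0.0, -0.0]
wrist_force: [0.5, -0.5, -0.3]
grip_width: 0.0498
```

Request:
{"fn": "jog_arm", "kwargs": {
  "squeeze": 25,
  "targets": [
    {"wx":0,"wy":0,"wz":0,"tx":0,"ty":0,"tz":0,"grip":0.035},
    {"wx":0,"wy":0,"wz":0,"tx":0,"ty":0,"tz":0,"grip":0.018},
    {"wx":0,"wy":0,"wz":0,"tx":0,"ty":0,"tz":0,"grip":0.018},
    {"wx":0,"wy":0,"wz":0,"tx":0,"ty":0,"tz":0,"grip":0.018}
  ]
}}

```text
clock: 22.7
position: [0.4339, -0.3147, 0.0289]
ee_rot: [0.089, 0.996, -0.0, 0.0]
wrist_force: [0.3, 0.4, -1.8]
grip_width: 0.0236
```

The marker is held (23.6 mm). Lifting and carrying it toward the mark spot at (0.609,0.0606).

Request:
{"fn": "jog_arm", "kwargs": {
  "targets": [
    {"wx":0,"wy":0,"wz":0,"tx":0,"ty":0,"tz":-0.02,"grip":0.018},
    {"wx":0,"wy":0,"wz":0,"tx":0,"ty":0,"tz":-0.04,"grip":0.018},
    {"wx":0,"wy":0,"wz":0,"tx":0,"ty":0,"tz":-0.04,"grip":0.018},
    {"wx":0,"wy":0,"wz":0,"tx":0,"ty":0,"tz":-0.04,"grip":0.018},
    {"wx":0,"wy":0,"wz":0,"tx":0,"ty":0,"tz":-0.04,"grip":0.018},
    {"wx":0,"wy":0,"wz":0,"tx":-0.0106,"ty":0.04,"tz":0,"grip":0.018},
    {"wx":0,"wy":0,"wz":0,"tx":-0.0106,"ty":0.04,"tz":0,"grip":0.018},
    {"wx":0,"wy":0,"wz":0,"tx":-0.0106,"ty":0.04,"tz":0,"grip":0.018},
    {"wx":0,"wy":0,"wz":0,"tx":-0.0106,"ty":0.04,"tz":0,"grip":0.018},
    {"wx":0,"wy":0,"wz":0,"tx":-0.0106,"ty":0.04,"tz":0,"grip":0.018},
    {"wx":0,"wy":0,"wz":0,"tx":-0.0106,"ty":0.04,"tz":0,"grip":0.018},
    {"wx":0,"wy":0,"wz":0,"tx":-0.0106,"ty":0.04,"tz":0,"grip":0.018},
    {"wx":0,"wy":0,"wz":0,"tx":-0.0106,"ty":0.04,"tz":0,"grip":0.018},
    {"wx":0,"wy":0,"wz":0,"tx":0,"ty":0,"tz":0,"grip":0.018}
  ]
}}

```text
clock: 24.1
position: [0.5788, -0.0038, 0.2171]
ee_rot: [0.091, 0.996, 0.0, 0.002]
wrist_force: [-0.1, -1.6, -0.0]
grip_width: 0.0232
```

```bash
python3 -c "
from rot import *
rot('w8')"
```

```text
rotor z 0.0601 centre [ 5.57e-01 -3.00e-04] R 0.0988 513
knob px 287 289 p [ 0.6077 -0.03    0.1034] ang -30.4 r 0.0587 size [0.001  0.0038]
orange px 442 260 p [0.6242 0.0838 0.0597] ang 51.4 r 0.1077 size [0.0139 0.0303]
blue px 469 272 p [0.6407 0.1058 0.0528] ang 51.7 r 0.1351 size [0.0317 0.0451]
chuck px 317 195 p [ 5.562e-01 -4.000e-04  6.700e-02] ang -175.4 r 0.0009 size [0.0577 0.0584]
24.15 [ 0.5782 -0.0056  0.2171] [ 9.150e-02  9.958e-01 -3.000e-04  1.600e-03] [-0.236  0.03  -0.026  1.512 -0.    -0.052] [-0.65 -0.24 -0.7 ]
```

Request:
{"fn": "jog_arm", "kwargs": {
  "targets": [
    {"wx":0,"wy":0,"wz":0,"tx":-0.0089,"ty":0.0357,"tz":0,"grip":0.018},
    {"wx":0,"wy":0,"wz":0,"tx":-0.0089,"ty":0.0357,"tz":0,"grip":0.018},
    {"wx":0,"wy":0,"wz":0,"tx":0,"ty":0,"tz":0.03,"grip":0.018},
    {"wx":0,"wy":0,"wz":0,"tx":0,"ty":0,"tz":0.03,"grip":0.018},
    {"wx":0,"wy":0,"wz":0,"tx":0,"ty":0,"tz":0.03,"grip":0.018},
    {"wx":0,"wy":0,"wz":0,"tx":0,"ty":0,"tz":0,"grip":0.018}
  ]
}}

```text
clock: 24.75
position: [0.6104, 0.058, 0.1256]
ee_rot: [0.094, 0.996, -0.001, 0.003]
wrist_force: [0.3, 0.1, -1.7]
grip_width: 0.0232
```

```bash
python3 -c "
from rot import *
s=env.state(); print(s['clock'],s['position'].round(4),s['ee_rot'].round(4),s['wrist_force'].round(2))
f,Z,K,T=grab('side'); save('s2',f); save('s2c',cv2.resize(f[190:320,230:400],None,fx=4,fy=4,interpolation=2))
"
```

```text
24.75 [0.6104 0.058  0.1256] [ 0.0937  0.9956 -0.0015  0.0028] [ 0.29  0.07 -1.72]
```

View pics/s2c.png

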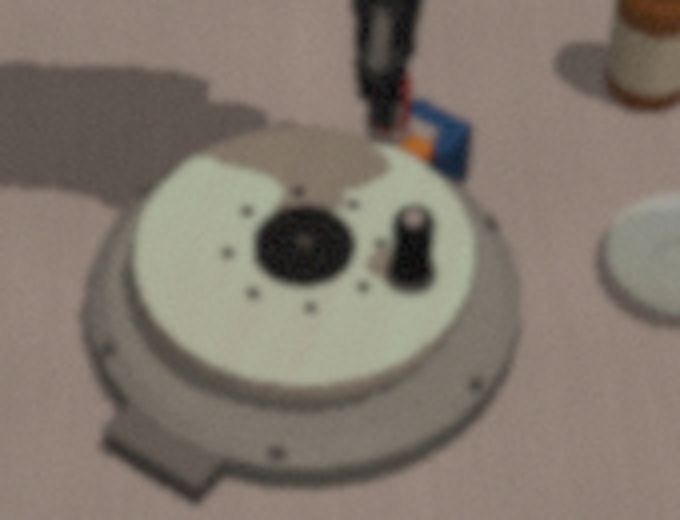

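The crop shows the marker at (385,130) hanging over the rim beside the pad at (420,150). The knob at (410,245) is undisturbed. Next: straighten the tool, centre it and lower.

Request:
{"fn": "jog_arm", "kwargs": {
  "targets": [
    {"wx":-0.2,"wy":0.4,"wz":0,"tx":0.0023,"ty":0.0029,"tz":0,"grip":0.018},
    {"wx":0,"wy":0,"wz":0,"tx":0,"ty":0,"tz":0.015,"grip":0.018},
    {"wx":0,"wy":0,"wz":0,"tx":0,"ty":0,"tz":0.01,"grip":0.018},
    {"wx":0,"wy":0,"wz":0,"tx":0,"ty":0,"tz":0,"grip":0.018}
  ]
}}

```text
clock: 25.2
position: [0.6126, 0.0594, 0.1074]
ee_rot: [0.095, 0.995, 0.001, 0.004]
wrist_force: [-0.1, -0.1, -0.9]
grip_width: 0.0231
```

Request:
{"fn": "jog_arm", "kwargs": {
  "targets": [
    {"wx":0.1,"wy":0.5,"wz":0,"tx":0.005,"ty":0.0014,"tz":0.001,"grip":0.018},
    {"wx":0,"wy":0,"wz":0,"tx":0,"ty":0,"tz":0.005,"grip":0.018},
    {"wx":0,"wy":0,"wz":0,"tx":0,"ty":0,"tz":0.005,"grip":0.018},
    {"wx":0,"wy":0,"wz":0,"tx":0,"ty":0,"tz":0,"grip":0.018}
  ]
}}

```text
clock: 25.6
position: [0.6079, 0.062, 0.0963]
ee_rot: [0.095, 0.996, 0.0, 0.0]
wrist_force: [-0.6, 0.8, -1.3]
grip_width: 0.023
```

Request:
{"fn": "jog_arm", "kwargs": {
  "targets": [
    {"wx":0,"wy":0,"wz":0,"tx":0,"ty":0,"tz":0.003,"grip":0.018},
    {"wx":0,"wy":0,"wz":0,"tx":0,"ty":0,"tz":0.002,"grip":0.018},
    {"wx":0,"wy":0,"wz":0,"tx":0,"ty":0,"tz":0,"grip":0.018}
  ]
}}

```text
clock: 25.9
position: [0.608, 0.0621, 0.0909]
ee_rot: [0.095, 0.996, 0.0, 0.0]
wrist_force: [0.8, -0.4, -1.6]
grip_width: 0.0233
```

Request:
{"fn": "jog_arm", "kwargs": {
  "targets": [
    {"wx":0,"wy":0,"wz":0,"tx":0,"ty":0,"tz":0.001,"grip":0.018}
  ]
}}

```text
clock: 26.0
position: [0.6081, 0.062, 0.09]
ee_rot: [0.095, 0.996, 0.0, 0.0]
wrist_force: [-0.2, -0.2, -0.8]
grip_width: 0.0232
```

Request:
{"fn": "jog_arm", "kwargs": {
  "targets": [
    {"wx":0,"wy":0,"wz":0,"tx":0,"ty":0,"tz":0.001,"grip":0.018}
  ]
}}

```text
clock: 26.1
position: [0.6081, 0.062, 0.089]
ee_rot: [0.095, 0.996, 0.0, 0.0]
wrist_force: [-0.5, 1.2, -1.4]
grip_width: 0.0232
```

Request:
{"fn": "jog_arm", "kwargs": {
  "targets": [
    {"wx":0,"wy":0,"wz":0,"tx":0,"ty":0,"tz":0.001,"grip":0.018}
  ]
}}

```text
clock: 26.2
position: [0.6084, 0.062, 0.0885]
ee_rot: [0.095, 0.996, 0.0, 0.001]
wrist_force: [-3.9, -0.8, 8.8]
grip_width: 0.0228
```

Request:
{"fn": "jog_arm", "kwargs": {
  "targets": [
    {"wx":0,"wy":0,"wz":0,"tx":0,"ty":0,"tz":0.0008,"grip":0.018}
  ]
}}

```text
clock: 26.3
position: [0.6084, 0.0619, 0.0885]
ee_rot: [0.095, 0.996, -0.0, 0.001]
wrist_force: [-4.5, -0.8, 7.9]
grip_width: 0.0228
```

Contact at z = 0.0885, with 8 N. Relaxing, releasing and retreating straight up.

Request:
{"fn": "jog_arm", "kwargs": {
  "targets": [
    {"wx":0,"wy":0,"wz":0,"tx":0,"ty":0,"tz":0,"grip":0.018},
    {"wx":0,"wy":0,"wz":0,"tx":0,"ty":0,"tz":0,"grip":0.026},
    {"wx":0,"wy":0,"wz":0,"tx":0,"ty":0,"tz":0,"grip":0.032},
    {"wx":0,"wy":0,"wz":0,"tx":0,"ty":0,"tz":0,"grip":0.044},
    {"wx":0,"wy":0,"wz":0,"tx":0,"ty":0,"tz":0,"grip":0.044}
  ]
}}

```text
clock: 26.8
position: [0.6088, 0.0619, 0.0889]
ee_rot: [0.095, 0.996, -0.0, 0.001]
wrist_force: [0.1, -0.3, 0.6]
grip_width: 0.0441
```

Request:
{"fn": "jog_arm", "kwargs": {
  "targets": [
    {"wx":0,"wy":0,"wz":0,"tx":0,"ty":0,"tz":-0.005,"grip":0.044},
    {"wx":0,"wy":0,"wz":0,"tx":0,"ty":0,"tz":-0.015,"grip":0.044},
    {"wx":0,"wy":0,"wz":0,"tx":0,"ty":0,"tz":-0.02,"grip":0.044},
    {"wx":0,"wy":0,"wz":0,"tx":0,"ty":0,"tz":-0.03,"grip":0.044},
    {"wx":0,"wy":0,"wz":0,"tx":0,"ty":0,"tz":-0.04,"grip":0.044},
    {"wx":0,"wy":0,"wz":0,"tx":0,"ty":0,"tz":-0.03,"grip":0.044},
    {"wx":0,"wy":0,"wz":0,"tx":0,"ty":0,"tz":0,"grip":0.044}
  ]
}}

```text
clock: 27.5
position: [0.6076, 0.062, 0.2398]
ee_rot: [0.095, 0.996, -0.0, 0.002]
wrist_force: [0.5, 0.3, 1.0]
grip_width: 0.0439
```

```bash
python3 -c "
from rot import *
from reds import reds
rot('w9'); reds('w10')"
```

```text
rotor z 0.0601 centre [ 5.571e-01 -3.000e-04] R 0.0988 579
knob px 201 268 p [ 0.6163 -0.0219  0.1106] ang -20.0 r 0.0630 size [0.0225 0.0215]
orange px 349 232 p [0.6246 0.0846 0.0598] ang 51.5 r 0.1084 size [0.0138 0.0293]
blue px 378 243 p [0.6407 0.1061 0.0528] ang 51.8 r 0.1353 size [0.0323 0.0437]
chuck px 224 169 p [5.565e-01 3.000e-04 6.700e-02] ang 138.6 r 0.0008 size [0.0578 0.0586]
27.55 [0.6073 0.0621 0.2379] [ 0.0947  0.9955 -0.      0.0012] [-0.112  0.132  0.12   1.556 -0.     0.078] [ 0.61  0.47 -0.28]
red [303, 209, 30, 16, 210] ztop 0.0985 px 318 219 c [0.5992 0.0639 0.0985] dia 0.0167 area-dia 0.0049
27.6 [0.6066 0.0621 0.2356] [ 9.470e-02  9.955e-01 -0.000e+00 -2.000e-04] [-0.112  0.133  0.117  1.554 -0.     0.078] [ 0.03  1.12 -0.79]
```

View pics/w9.png

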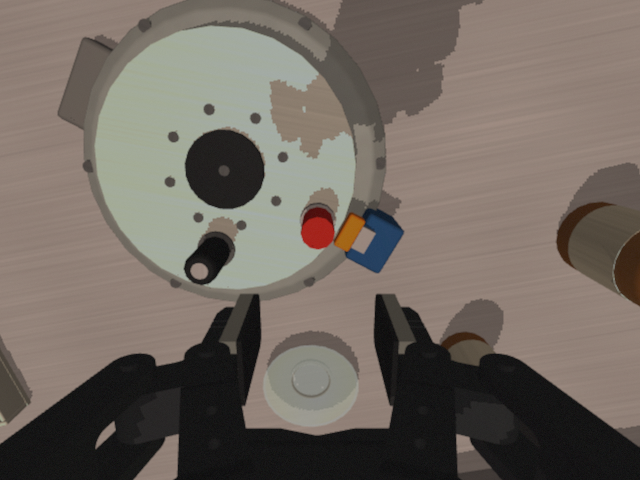

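The picture shows the red marker standing upright at (318,228), right beside the orange pad at (349,232). The knob at (201,268) has not moved, and the gripper is clear. One number check, then hand in.

```bash
python3 -c "
from h import *
c=np.array([.5571,-.0003]); pad=np.array([.6246,.0846])
f,Z,K,T=grab('wrist'); P=cloud(Z,K,T); h=cv2.cvtColor(f,cv2.COLOR_RGB2HSV)
m=((h[...,0]<5)|(h[...,0]>175))&(h[...,1]>180)&(h[...,2]>70)&(abs(P[...,2]-.102)<.004)
v,u=np.nonzero(m); p=onplane(u.mean(),v.mean(),K,T,np.median(P[m][:,2])); d=p[:2]-c
print('marker top',p.round(4),'r',np.hypot(*d).round(4),'ang',np.degrees(np.arctan2(d[1],d[0])).round(1),'n',m.sum())
z=P[m][:,2]; print('top tilt spread',np.ptp(np.percentile(z,[5,95])).round(4)); print(env.state()['clock'])
env.hand_in()"
```

```text
marker top [0.6082 0.0615 0.1021] r 0.0802 ang 50.4 n 868
top tilt spread 0.0024
27.65
the job is handed in; nothing more can be done
```

The rotor is left with its tightest spot at the pad, and the red marker stands on the rim beside it. I handed the job in at 27.7 s of the 72 s allowed.

- **Finding the tight spot:** I turned the rotor by the crank knob and felt the drag through the bump in both directions. The peak came out at −21.8° one way and −20.0° the other (world angle), so I used the mean of −20.9°. I left the knob at −20.95°, took the load off and released it.
- **After release:** the wrist camera put the knob at −21.3° just after release. With the marker in place it read −20.0° from the opposite side. I take the difference as camera bias rather than movement.
- **Marker choice:** I took the peg that measured 43 mm high and 24 mm across. The other two red pegs were 56 mm high and 31 mm across.
- **Marker placing:** it touched down with about 8 N. Its top is at 102 mm, which fits 60 mm plus its 42 mm height. It stands 80.2 mm from the axis at 50.4°, where the pad is at 50–51.5° depending on the view.

Two things did not fully agree:
- **Drag:** at the peak I felt 18–20 N, against the stated 8–15 N, and the bump was about 26° wide on each side instead of 20°. It was symmetric, so the middle should still be right.
- **Neighbours:** I did not measure again that the other things on the bench were untouched. I saw no sign of contact with any of them.

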